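# Press a glide home in a furniture foot block

### The arm

A 6-joint arm with a two-finger parallel gripper is mounted at the origin on the work surface. World frame = base frame: x ahead of the robot, y to its left, z up, the work surface at z = 0. Lengths are in mm, angles in rad, forces in N, time in s.
With the tool pointing down it reaches from about 325 to 775 mm from the base axis. Payload 9.3 kg.
Tool frame: the origin (TCP) lies midway between the tips of the shut fingers; the grasp point (between the pads) lies 19 mm behind it; z points along the fingers, y is the line along which they close (so a half turn about z gives the same grasp; the last joint's range is limited). The gripper opens to 85 mm and grips with 20 to 120 N. Pads are 22 mm wide; open, the fingers measure 114 mm over their backs; the gripper's body (76 mm by 85 mm) begins 54 mm behind the grasp point. The pads swing forward as they close: fully open they stand 13 mm farther back than shut.
Start: joints at [0.968, 0.259, 0.021, 1.334, 0, 1.418], TCP at [239.133, 495.29, 200.179] pointing down, gripper open.
Joint ranges: [-3.04, 3.04], [-0.91, 1.82], [-1.04, 1.36], [-1.92, 1.95], [-1.52, 1.45], [-3.14, 3.14]. Speed limits (rad/s): [2.22, 2.22, 2.79, 3.14, 3.14, 3.14].

### API

Orientations are given as a unit quaternion [w, x, y, z].
In Python, from workcell import arm gives the robot as it stands. The module is installed in compiled form; this text tells all that it offers.
- The arm moves only by the tool drive_tool, never from a script. Its argument "moves" is a list of rows, each an object with "dp": the shift along the tool's x, y, z in cm, a list of three; "yaw": the turn about the tool's z in degrees; "hand": the finger opening in cm, from 0 to 8.54. In form: [{"dp": [dx, dy, dz], "yaw": yaw, "hand": hand}, ...]. A call has 1 to 12 rows; each row shifts and turns the commanded pose from where the row before left it, along the tool's axes as they then stand; what a row does not reach is not made up. A row lasts 1/12 s, in which the tool goes at most 41.7 mm and 7.16 degrees, less where a joint would pass 70% of its speed; a pose out of reach is approached as far as the arm can. A call is refused whole if a number of a shift passes 4.17 or a number of a turn 7.16, either way. A call with a gripper value outside its range is refused whole. The fingers move at their own pace and stop on an object; "newtons" is the grip in N (left out, the last holds). Time passes only in rows, so rows that do not move let the fingers close. It gives the time, the measured TCP pose, the force, the opening and the grip force at its end, in the units of the state.
- arm.sense(): the state, without advancing time (a new reading comes with each control period).
- arm.snapshot(name): name is "scene" or "top"; returns a dict with "color" (400x640x3 uint8, red, green, blue), "depth" (400x640 float32, mm along the optical axis (not along the pixel's ray), 0 where there is no reading), "mtx" (3x3 intrinsics, pixels), "eye" and "rotation" of the camera in the world. Camera axes: x right, y down, z forward; pixel columns grow to the right and rows downward; lengths in mm; the calibration is good to about 2 mm. A picture is of the moment at which its call begins.
- arm.finish_job(): hands the job in; it is judged then, once.
The state is a dict: "time": time; "q": joint angles; "qvel": joint speeds; "tau": joint torques, N m; "tcp_pos": TCP position; "ee_rot": TCP orientation; "force": force on the tool from outside, world axes, zero at the start; "torque": the same for the moment, N m; "width": opening from 0.0 (shut) to 1.0 (fully open); "grip_force": force on a finger pad.
Only numpy, scipy, OpenCV 4.12 (cv2) and the standard library are available. Lean on these libraries where they do the work, as an engineer would, in place of code of your own. Each camera call takes 0.05 s, during which the arm holds its last target. There are 200 camera calls.

### The job

A steel glide has been started by hand in one end of the pine foot block. Lay the block in the bench press against the back stop, with the glide under the ram, and let go; swing the lever down to its stop so that the press drives the glide fully home, and let the lever come back up. Then take the block out, set it down flat in the plywood tray with the glide on top, and leave the glue bottle and the tape roll where they are.

Things in the scene. Friction and masses are not known exactly. Their poses are not given: they have to be found in the camera images.
- block: plain pine foot block, 120 (x) x 40 (y) x 36 (z) mm, 0.09 kg, loose; origin at the centre of its underside, z up. The glide stands on its top near the +x end, the end that starts farther from the robot. Grip it across y near the -x end.
- glide_seat (a point): point on the block's top face on the axis of the glide: 32 mm from the block's centre towards +x, 36 mm above its underside
- glide (a joint): depth of the glide, a round steel disc 22 mm in diameter and 3 mm thick on a stem, in the block: 0 = disc underside 9 mm above the wood, 0.009 = fully home, disc flat on the wood. Stiff: about 28 N moves it.
- press: grey bench press, fixed; origin on bench below the ram axis, throat open to -x (robot's right), column +x, lever to +y (towards the robot). Base x -105 to 145, y -70 to 70 mm; steel platen 45 mm high, 110 mm wide. Head overhead: x -55 to 135, y -40 to 40, height 175 to 300 mm: come in tilted from -x. Ram: 25 mm square, lower end 128 mm high at rest, travel 45.
- nest (a point): point on the platen's top right under the ram, with the press's axes. Nest: back stop face at x = +28 mm (14 mm tall); two side rails 10 mm tall, 52 mm apart, x -20 to 28; open towards -x. The block, its x axis along the press's x axis, has its glide under the ram when its +x end touches the stop.
- lever_pivot (a point): hinge of the lever, inside the head on the ram axis, 235 mm above the bench; the lever swings in the press's y-z plane
- lever (a joint): angle of the lever, rad: 0 = up at rest (0.45 rad above level, out to +y), grows as it swings down, 0.80 = at its stop (0.35 rad below level). A spring brings it back. About 5 N at the grip to start, 14 N near the stop when pressing.
- handle (a point): centre of the top face of the lever's flat dark wooden grip (30 mm wide, 85 mm long along the lever, 20 mm thick), 190 mm from the pivot; about 327 mm above the bench at rest, about 180 mm at the stop. Push it down from above; it moves with the lever.
- tray: open plywood tray, 200 (x) x 160 (y) x 32 mm, walls and floor 6 mm, loose, 0.6 kg, starts empty; origin at the centre of its underside. It stands to the left of the press (+y), the block to the right.
- glue: white glue bottle with red cap, 56 mm wide, 170 mm tall, loose bystander; origin at the centre of its underside
- tape: roll of paper tape lying flat, 80 mm in diameter, 25 mm tall, loose bystander; origin at the centre of its underside

How it is judged:
By the outcome, as a careful person would: the job done as asked, in the order asked, and still so for the second after the job is handed in, with the robot touching nothing.
It also fails if it takes over 72 s, if anything falls off the work surface, if the arm or the gripper's body presses on something with over 40 N, if the wrist force passes 120 N, or if a joint passes its speed limit or range.

## Working session

There is one attempt and no reset: what is moved stays moved. The work goes in short steps, Python scripts to look and compute and a tool call to move; the robot and the scene stay as the last step left them, time stands still between calls to the robot, and variables do not carry over. Pictures are saved under pics/ and viewed, at most 10 in all, crops included, and the job is handed in when it is done.

Besides the shell and the picture viewer there is one more tool, called as name(argument=value, ...) on one line, values as JSON. drive_tool: Moves the arm, as the interface text tells. Its arguments: {"type":"object","properties":{"moves":{"type":"array","items":{"type":"object","properties":{"dp":{"type":"array","items":{"type":"number"}},"yaw":{"type":"number"},"hand":{"type":"number"}}}},"newtons":{"type":"number"}},"required":["moves"]}

```bash
mkdir -p pics; python3 - <<'E'
from workcell import arm
import cv2,numpy as np
s=arm.sense();print(s)
for n in("scene","top"):
    d=arm.snapshot(n);cv2.imwrite(f"pics/{n}0.png",d["color"][:,:,::-1]);np.savez(f"{n}0.npz",**d);print(n,d["mtx"].tolist(),d["eye"],d["rotation"])
E
```

```text
{'time': 0.0, 'q': array([9.68379931e-01, 2.59195320e-01, 2.07506378e-02, 1.33366405e+00,
       1.04819858e-05, 1.41824404e+00]), 'qvel': array([-1.41251342e-04,  1.00051842e-03, -5.30893550e-04,  6.46203919e-05,
       -1.85869670e-03, -8.54219930e-04]), 'tau': array([-2.22721137e-03, -5.55647027e+01,  3.44532073e+01,  1.38233230e-02,
       -2.42264996e-04,  1.34808005e-05]), 'tcp_pos': array([238.96301358, 495.03014283, 199.56010036]), 'ee_rot': array([-2.46737552e-04,  2.23040084e-01,  9.74809053e-01, -6.08071717e-04]), 'force': array([-0.27208318,  0.31688013, -0.0181451 ]), 'torque': array([ 0.03237493, -0.03394194,  0.04787786]), 'grip_force': 0.0, 'width': 1.0058801906666275}
scene [[426.14136285463144, 0.0, 318.3720972561307], [0.0, 426.14136285463144, 198.52156982062027], [0.0, 0.0, 1.0]] [1635.57958807 -242.1326519  1023.71989806] [-0.3443464   0.70630223  0.55532697 -0.27235026]
top [[431.40947309918454, 0.0, 325.30246637001216], [0.0, 431.40947309918454, 199.31827244752978], [0.0, 0.0, 1.0]] [ 410.46238804   -5.61743134 1410.68376135] [ 0.06274403 -0.69847217  0.71001381 -0.06387648]
```

View pics/scene0.png

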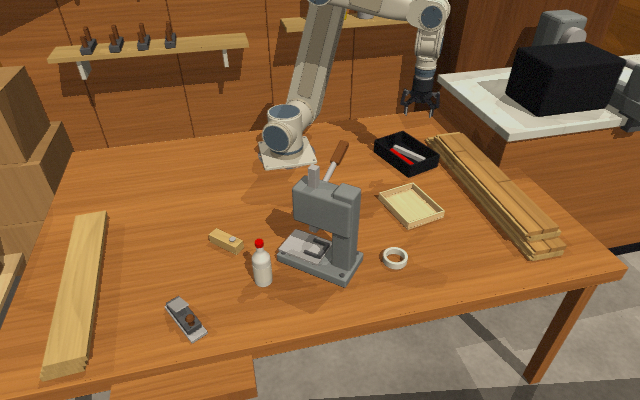

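View pics/top0.png

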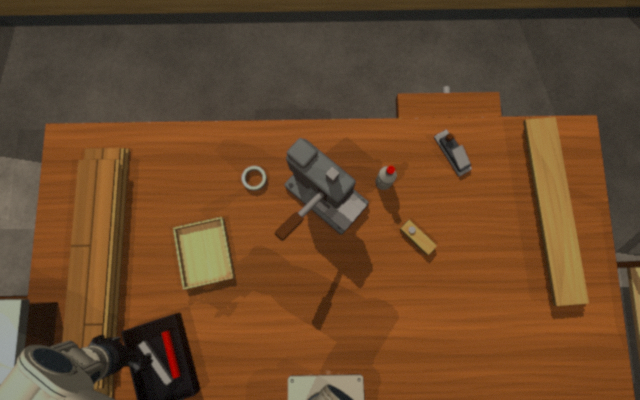

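The top view shows the block at (418,237) with its glide at (411,230). The press head is at (320,170), the lever grip at (290,227), the tray at (204,253), the tape at (254,179) and the glue at (388,177). Next I'll measure poses from depth.

```bash
cat > h.py <<'E'
import numpy as np,cv2
from scipy.spatial.transform import Rotation as R
def rot(q): return R.from_quat(np.roll(np.asarray(q),-1))
def cloud(d):
    z=d["depth"].astype(float);v,u=np.mgrid[:400,:640];K=d["mtx"]
    p=np.stack([(u-K[0,2])/K[0,0]*z,(v-K[1,2])/K[1,1]*z,z],-1)
    P=rot(d["rotation"]).apply(p.reshape(-1,3)).reshape(p.shape)+d["eye"]; P[z==0]=np.nan; return P
def proj(d,X):
    K=d["mtx"];c=rot(d["rotation"]).inv().apply(np.atleast_2d(X)-d["eye"]);return np.c_[K[0,0]*c[:,0]/c[:,2]+K[0,2],K[1,1]*c[:,1]/c[:,2]+K[1,2]]
def rect(P):
    return cv2.minAreaRect(P[:,:2].astype(np.float32))
E
python3 - <<'E'
from h import *
T=np.load("top0.npz");S=np.load("scene0.npz")
A=cloud(T);B=cloud(S)
def sel(P,box,zr):
    u0,u1,v0,v1=box;q=P[v0:v1,u0:u1].reshape(-1,3);return q[(q[:,2]>zr[0])&(q[:,2]<zr[1])]
print("bench",np.nanmedian(A[300:330,230:260,2]),np.nanmedian(B[200:220,120:150,2]))
for n,box,zr in [("block",(395,442,215,262),(25,41)),("glide",(395,442,215,262),(41,60)),("tray",(168,240,212,296),(24,40)),("head",(280,360,130,235),(285,315)),("base",(275,375,130,235),(10,36)),("platen",(275,375,130,235),(38,50)),("rails",(275,375,130,235),(51,64)),("lever",(270,310,205,245),(250,370)),("glue",(370,405,155,195),(60,190)),("tape",(235,275,160,200),(15,35))]:
    q=sel(A,box,zr);print(n,len(q),rect(q) if len(q)>2 else q,q.mean(0).round(1),q.min(0).round(),q.max(0).round())
for n,box,zr in [("block",(200,250,225,260),(31,41)),("glide",(200,250,225,260),(42,60)),("platen",(270,340,230,275),(40,50)),("rails",(270,340,230,275),(52,66)),("head",(285,365,160,240),(285,315)),("lever",(320,355,135,190),(250,370)),("tray",(370,450,180,232),(26,40))]:
    q=sel(B,box,zr);print("S",n,len(q),rect(q) if len(q)>2 else q,q.mean(0).round(1),q.min(0).round(),q.max(0).round())
c=T["color"][110:270,260:460,::-1];c2=S["color"][130:290,200:400,::-1]
cv2.imwrite("pics/crop.png",np.vstack([cv2.resize(c,None,fx=3.7,fy=1.85*1,interpolation=2)[:0],cv2.resize(c,(600,480)[::1],interpolation=2)])) 
cv2.imwrite("pics/crop2.png",cv2.resize(c2,(750,600),interpolation=2))
E
```

```text
bench -0.7613993403447239 0.768491153076468
block 444 ((533.0474243164062, -305.0564270019531), (118.48622131347656, 41.078914642333984), 44.50177764892578) [ 530.3 -306.7   35.1] [ 478. -359.   25.] [ 588. -251.   41.]
glide 45 ((530.7429809570312, -300.8181457519531), (111.31198120117188, 25.20630645751953), 36.512752532958984) [ 550.9 -286.1   44.9] [ 494. -344.   41.] [ 574. -266.   51.]
tray 476 ((495.516845703125, 383.47308349609375), (200.05291748046875, 162.5005645751953), 11.755615234375) [494.6 384.6  30.6] [382. 288.  24.] [608. 479.  39.]
head 1677 ((649.4630126953125, 43.51753234863281), (191.33303833007812, 202.5382843017578), 47.69530487060547) [668.   -1.8 299.1] [536. -89. 285.] [778.  94. 315.]
base 522 ((679.7793579101562, -12.050628662109375), (250.24256896972656, 140.0635528564453), 48.61176681518555) [656.9  25.4  31.4] [ 548. -149.   11.] [744. 124.  36.]
platen 873 ((676.1402587890625, -11.324539184570312), (246.99916076660156, 131.52919006347656), 49.56581115722656) [623.4 -55.8  43.8] [ 556. -140.   38.] [735. 120.  50.]
rails 58 ((650.190673828125, -9.58914
[... 1518 characters left out ...]
625, 52.45564270019531), (94.83368682861328, 233.2299346923828), 78.23612213134766) [616.2  55.6 311.3] [511. -12. 270.] [742. 120. 345.]
S tray 356 ((495.887939453125, 387.41473388671875), (207.9680938720703, 168.1177215576172), 11.369479179382324) [508.7 385.4  31.6] [386. 288.  26.] [614. 484.  40.]Traceback (most recent call last):
  File "<stdin>", line 12, in <module>
    return _nx.concatenate(arrs, 0, dtype=dtype, casting=casting)
           ~~~~~~~~~~~~~~~^^^^^^^^^^^^^^^^^^^^^^^^^^^^^^^^^^^^^^^
ValueError: all the input array dimensions except for the concatenation axis must match exactly, but along dimension 1, the array at index 0 has size 740 and the array at index 1 has size 600
```

```bash
cat >> h.py <<'E'
PO=np.array([666.7,-27.]);PY=np.deg2rad(48.6)
def w(x,y):c,s=np.cos(PY),np.sin(PY);return PO+np.array([c*x-s*y,s*x+c*y])
def plan(way,step=3.2,turn=6.5):
    "way: list of (x,y,z,toolx_deg)"
    from workcell import arm
    s=arm.sense();p=s["tcp_pos"];m=rot(s["ee_rot"]).as_matrix();a=np.degrees(np.arctan2(m[1,0],m[0,0]))
    print("at",p.round(1),round(a,1),"t",s["time"],"F",s["force"].round(1))
    for t in way:
        d=np.array(t[:3])-p;da=(t[3]-a+180)%360-180
        if len(t)>4: da=t[4]
        n=max(1,int(np.ceil(max(np.linalg.norm(d)/10/step,abs(da)/turn))))
        print("->",np.round(t,1),n,"rows")
        rows=[]
        for i in range(n):
            b=np.deg2rad(a+da*i/n);c,sn=np.cos(b),np.sin(b);e=d/n/10
            rows.append('{"dp":[%.2f,%.2f,%.2f],"yaw":%.1f}'%(c*e[0]+sn*e[1],sn*e[0]-c*e[1],-e[2],-da/n))
        print(",".join(rows));p=np.array(t[:3]);a+=da
E
python3 - <<'E'
from h import *
T=np.load("top0.npz");S=np.load("scene0.npz")
for n,D in(("T",T),("S",S)):
    q=cloud(D).reshape(-1,3);c,s=np.cos(PY),np.sin(PY);d=q[:,:2]-PO;q=np.c_[d@[c,s],d@[-s,c],q[:,2]]
    for m,zr in(("platen",(41,49)),("base",(8,36)),("rail",(52,57)),("stop",(57.5,62)),("head",(295,305)),("rampost",(315,400))):
        k=(q[:,2]>zr[0])&(q[:,2]<zr[1])&(abs(q[:,0])<160)&(abs(q[:,1])<75);v=q[k]
        print(n,m,k.sum(),np.percentile(v,[1,50,99],axis=0).round(1).tolist() if k.sum() else 0)
plan([(360,90,210,95,-59),(500.6,-337,110,44.6)])
c2=S["color"][130:290,200:400,::-1]
cv2.imwrite("pics/crop2.png",cv2.resize(c2,(750,600),interpolation=2))
E
```

```text
T platen 668 [[-104.0, -53.9, 41.1], [-66.9, 19.7, 44.5], [94.3, 57.4, 48.8]]
T base 526 [[-104.9, -68.2, 11.4], [56.1, 55.6, 32.7], [142.6, 69.9, 36.0]]
T rail 29 [[-95.1, -32.4, 52.1], [-7.7, 28.9, 54.4], [94.2, 34.2, 56.7]]
T stop 8 [[-19.7, 26.0, 57.8], [43.0, 29.0, 60.2], [116.9, 35.2, 61.0]]
T head 1232 [[-51.1, -37.4, 295.2], [23.0, 4.8, 299.1], [123.4, 37.2, 304.3]]
T rampost 629 [[-12.5, -28.0, 315.3], [94.5, 1.1, 319.9], [134.9, 26.9, 365.2]]
S platen 887 [[-100.3, -57.7, 41.4], [-33.3, -6.1, 45.8], [139.9, 55.7, 48.9]]
S base 823 [[-96.8, -71.9, 8.4], [62.7, -65.7, 30.4], [148.8, 68.2, 35.9]]
S rail 90 [[-18.2, -34.6, 52.1], [23.9, -25.7, 54.6], [141.1, 36.7, 57.0]]
S stop 78 [[-10.4, -35.6, 57.6], [37.5, -15.5, 59.3], [141.4, 34.2, 61.9]]
S head 695 [[-48.2, -40.4, 295.2], [32.2, -18.7, 300.6], [140.6, 35.5, 304.7]]
S rampost 522 [[-7.4, -30.6, 315.4], [88.9, -8.5, 321.5], [138.9, 25.0, 366.2]]
at [239.  495.1 199.6] 154.2 t 0.1 F [ 0.1 -0.2  0.4]
-> [360  90 210  95 -59] 14 rows
{"dp":[-2.04,-2.23,-0.07],"yaw":4.2},{"dp":[-2.19,-2.07,-0.07],"yaw":4.2},{"dp":[-2.34,-1.91,
[... 288 characters left out ...]
1,-0.29,-0.07],"yaw":4.2},{"dp":[-3.02,-0.07,-0.07],"yaw":4.2},{"dp":[-3.02,0.16,-0.07],"yaw":4.2},{"dp":[-3.00,0.38,-0.07],"yaw":4.2}
-> [ 500.6 -337.   110.    44.6] 15 rows
{"dp":[-2.92,0.67,0.67],"yaw":3.4},{"dp":[-2.88,0.84,0.67],"yaw":3.4},{"dp":[-2.82,1.01,0.67],"yaw":3.4},{"dp":[-2.76,1.18,0.67],"yaw":3.4},{"dp":[-2.68,1.34,0.67],"yaw":3.4},{"dp":[-2.60,1.49,0.67],"yaw":3.4},{"dp":[-2.51,1.64,0.67],"yaw":3.4},{"dp":[-2.41,1.79,0.67],"yaw":3.4},{"dp":[-2.30,1.93,0.67],"yaw":3.4},{"dp":[-2.18,2.06,0.67],"yaw":3.4},{"dp":[-2.05,2.18,0.67],"yaw":3.4},{"dp":[-1.92,2.30,0.67],"yaw":3.4},{"dp":[-1.78,2.41,0.67],"yaw":3.4},{"dp":[-1.64,2.51,0.67],"yaw":3.4},{"dp":[-1.49,2.60,0.67],"yaw":3.4}
```

View pics/crop2.png

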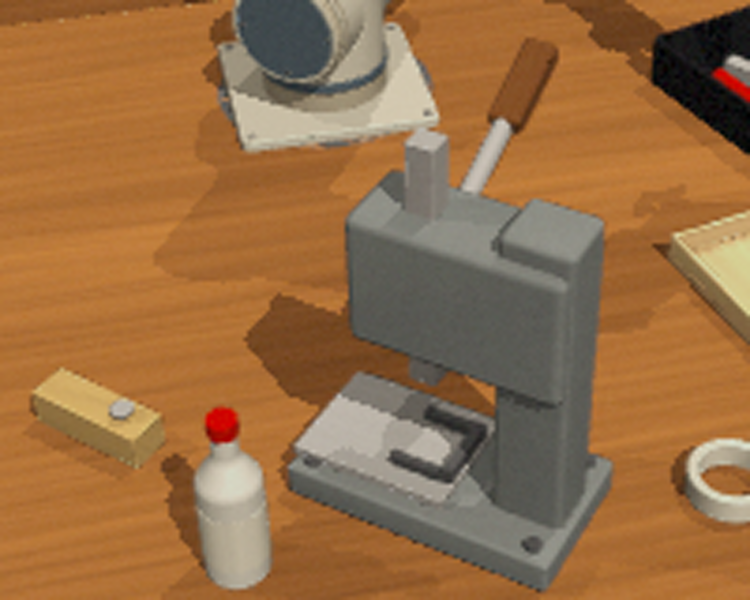

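The crop shows the press nest, a dark U-shaped frame at crop (435,445) that opens toward the block. My fitted press frame agrees with it. I'll drive to the block now.

drive_tool(moves=[{"dp": [-2.04, -2.23, -0.07], "yaw": 4.2}, {"dp": [-2.19, -2.07, -0.07], "yaw": 4.2}, {"dp": [-2.34, -1.91, -0.07], "yaw": 4.2}, {"dp": [-2.48, -1.73, -0.07], "yaw": 4.2}, {"dp": [-2.6, -1.54, -0.07], "yaw": 4.2}, {"dp": [-2.7, -1.35, -0.07], "yaw": 4.2}, {"dp": [-2.79, -1.15, -0.07], "yaw": 4.2}, {"dp": [-2.87, -0.94, -0.07], "yaw": 4.2}, {"dp": [-2.93, -0.72, -0.07], "yaw": 4.2}, {"dp": [-2.98, -0.51, -0.07], "yaw": 4.2}, {"dp": [-3.01, -0.29, -0.07], "yaw": 4.2}, {"dp": [-3.02, -0.07, -0.07], "yaw": 4.2}])

```text
$.moves[0]: bad value
```

drive_tool(moves=[{"dp": [-3.02, 0.16, -0.07], "yaw": 4.2}, {"dp": [-3.0, 0.38, -0.07], "yaw": 4.2}, {"dp": [-2.92, 0.67, 0.67], "yaw": 3.4}, {"dp": [-2.88, 0.84, 0.67], "yaw": 3.4}, {"dp": [-2.82, 1.01, 0.67], "yaw": 3.4}, {"dp": [-2.76, 1.18, 0.67], "yaw": 3.4}, {"dp": [-2.68, 1.34, 0.67], "yaw": 3.4}, {"dp": [-2.6, 1.49, 0.67], "yaw": 3.4}, {"dp": [-2.51, 1.64, 0.67], "yaw": 3.4}, {"dp": [-2.41, 1.79, 0.67], "yaw": 3.4}, {"dp": [-2.3, 1.93, 0.67], "yaw": 3.4}, {"dp": [-2.18, 2.06, 0.67], "yaw": 3.4}])

```text
$.moves[0]: bad value
```

drive_tool(moves=[{"dp": [-2.05, 2.18, 0.67], "yaw": 3.4}, {"dp": [-1.92, 2.3, 0.67], "yaw": 3.4}, {"dp": [-1.78, 2.41, 0.67], "yaw": 3.4}, {"dp": [-1.64, 2.51, 0.67], "yaw": 3.4}, {"dp": [-1.49, 2.6, 0.67], "yaw": 3.4}, {"dp": [0, 0, 0], "yaw": 0}, {"dp": [0, 0, 0], "yaw": 0}])

```text
$.moves[0]: bad value
```

```bash
python3 - <<'E'
from h import *
plan([(500.6,-337,7,44.6)],step=2.2)
from workcell import arm
d=arm.snapshot("scene");cv2.imwrite("pics/s1.png",cv2.resize(d["color"][60:300,130:410,::-1],(700,600)))
E
```

```text
at [239.  495.1 199.6] 154.2 t 0.1 F [ 0.1 -0.2  0.4]
-> [ 500.6 -337.     7.    44.6] 41 rows
{"dp":[-1.46,-1.55,0.47],"yaw":2.7},{"dp":[-1.53,-1.48,0.47],"yaw":2.7},{"dp":[-1.60,-1.41,0.47],"yaw":2.7},{"dp":[-1.66,-1.33,0.47],"yaw":2.7},{"dp":[-1.72,-1.25,0.47],"yaw":2.7},{"dp":[-1.78,-1.17,0.47],"yaw":2.7},{"dp":[-1.83,-1.09,0.47],"yaw":2.7},{"dp":[-1.88,-1.00,0.47],"yaw":2.7},{"dp":[-1.92,-0.91,0.47],"yaw":2.7},{"dp":[-1.96,-0.82,0.47],"yaw":2.7},{"dp":[-2.00,-0.73,0.47],"yaw":2.7},{"dp":[-2.03,-0.63,0.47],"yaw":2.7},{"dp":[-2.06,-0.54,0.47],"yaw":2.7},{"dp":[-2.08,-0.44,0.47],"yaw":2.7},{"dp":[-2.10,-0.35,0.47],"yaw":2.7},{"dp":[-2.11,-0.25,0.47],"yaw":2.7},{"dp":[-2.12,-0.15,0.47],"yaw":2.7},{"dp":[-2.13,-0.05,0.47],"yaw":2.7},{"dp":[-2.13,0.05,0.47],"yaw":2.7},{"dp":[-2.12,0.15,0.47],"yaw":2.7},{"dp":[-2.11,0.25,0.47],"yaw":2.7},{"dp":[-2.10,0.35,0.47],"yaw":2.7},{"dp":[-2.08,0.44,0.47],"yaw":2.7},{"dp":[-2.06,0.54,0.47],"yaw":2.7},{"dp":[-2.03,0.64,0.47],"yaw":2.7},{"dp":[-2.00,0.73,0.47],"yaw":2.7},{"dp":[-1.96,0.82,0.47],"yaw":2.7},{"dp":[-1.92,0.91,0.47],"yaw":2.7},{"dp":[-1.88,1.00,0.47],"yaw":2.7},{"dp":[-1.83,1.09,0.47],"yaw":2.7},{"dp":[-1.78,1.17,0.47],"yaw":2.7},{"dp":[-1.72,1.25,0.47],"yaw":2.7},{"dp":[-1.66,1.33,0.47],"yaw":2.7},{"dp":[-1.59,1.41,0.47],"yaw":2.7},{"dp":[-1.53,1.48,0.47],"yaw":2.7},{"dp":[-1.46,1.55,0.47],"yaw":2.7},{"dp":[-1.38,1.62,0.47],"yaw":2.7},{"dp":[-1.31,1.68,0.47],"yaw":2.7},{"dp":[-1.23,1.74,0.47],"yaw":2.7},{"dp":[-1.14,1.79,0.47],"yaw":2.7},{"dp":[-1.06,1.85,0.47],"yaw":2.7}
```

View pics/s1.png

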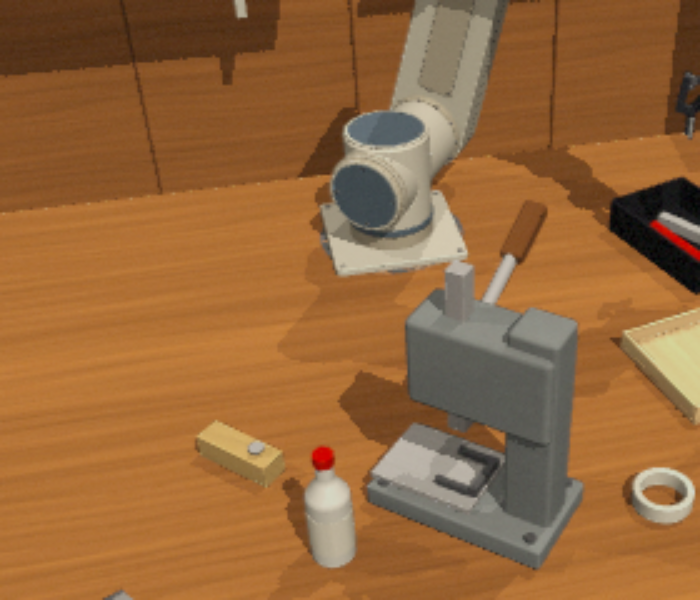

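The arm hasn't moved: every call was refused, most likely because "hand" was missing from the rows. I'll try again with it included.

drive_tool(moves=[{"dp": [-2.04, -2.23, -0.07], "yaw": 4.2, "hand": 8.5}, {"dp": [-2.19, -2.07, -0.07], "yaw": 4.2, "hand": 8.5}, {"dp": [-2.34, -1.91, -0.07], "yaw": 4.2, "hand": 8.5}, {"dp": [-2.48, -1.73, -0.07], "yaw": 4.2, "hand": 8.5}, {"dp": [-2.6, -1.54, -0.07], "yaw": 4.2, "hand": 8.5}, {"dp": [-2.7, -1.35, -0.07], "yaw": 4.2, "hand": 8.5}, {"dp": [-2.79, -1.15, -0.07], "yaw": 4.2, "hand": 8.5}, {"dp": [-2.87, -0.94, -0.07], "yaw": 4.2, "hand": 8.5}, {"dp": [-2.93, -0.72, -0.07], "yaw": 4.2, "hand": 8.5}, {"dp": [-2.98, -0.51, -0.07], "yaw": 4.2, "hand": 8.5}, {"dp": [-3.01, -0.29, -0.07], "yaw": 4.2, "hand": 8.5}, {"dp": [-3.02, -0.07, -0.07], "yaw": 4.2, "hand": 8.5}])

```text
time: 1.15
tcp_pos: [343.2, 146.7, 208.6]
ee_rot: [0.0, 0.618, 0.786, 0.0]
force: [1.4, -1.6, -0.5]
width: 0.992
grip_force: 0.0
```

drive_tool(moves=[{"dp": [-3.02, 0.16, -0.07], "yaw": 4.2, "hand": 8.5}, {"dp": [-3.0, 0.38, -0.07], "yaw": 4.2, "hand": 8.5}, {"dp": [-2.92, 0.67, 0.67], "yaw": 3.4, "hand": 8.5}, {"dp": [-2.88, 0.84, 0.67], "yaw": 3.4, "hand": 8.5}, {"dp": [-2.82, 1.01, 0.67], "yaw": 3.4, "hand": 8.5}, {"dp": [-2.76, 1.18, 0.67], "yaw": 3.4, "hand": 8.5}, {"dp": [-2.68, 1.34, 0.67], "yaw": 3.4, "hand": 8.5}, {"dp": [-2.6, 1.49, 0.67], "yaw": 3.4, "hand": 8.5}, {"dp": [-2.51, 1.64, 0.67], "yaw": 3.4, "hand": 8.5}, {"dp": [-2.41, 1.79, 0.67], "yaw": 3.4, "hand": 8.5}, {"dp": [-2.3, 1.93, 0.67], "yaw": 3.4, "hand": 8.5}, {"dp": [-2.18, 2.06, 0.67], "yaw": 3.4, "hand": 8.5}])

```text
time: 2.15
tcp_pos: [455.0, -196.0, 142.5]
ee_rot: [-0.0, 0.861, 0.509, -0.0]
force: [1.3, -0.5, -0.1]
width: 0.991
grip_force: 0.0
```

drive_tool(moves=[{"dp": [-2.05, 2.18, 0.67], "yaw": 3.4, "hand": 8.5}, {"dp": [-1.92, 2.3, 0.67], "yaw": 3.4, "hand": 8.5}, {"dp": [-1.78, 2.41, 0.67], "yaw": 3.4, "hand": 8.5}, {"dp": [-1.64, 2.51, 0.67], "yaw": 3.4, "hand": 8.5}, {"dp": [-1.49, 2.6, 0.67], "yaw": 3.4, "hand": 8.5}, {"dp": [0, 0, 0], "yaw": 0, "hand": 8.5}, {"dp": [0, 0, 0], "yaw": 0, "hand": 8.5}])

```text
time: 2.73
tcp_pos: [501.1, -337.9, 108.0]
ee_rot: [-0.001, 0.926, 0.377, -0.001]
force: [-0.4, 0.2, 0.6]
width: 0.996
grip_force: 0.0
```

```bash
sed -i 's/"yaw":%.1f}/"yaw":%.1f,"hand":H}/' h.py; python3 - <<'E'
from h import *
plan([(500.6,-337,7,44.6)],step=2.2)
E
```

```text
at [ 501.1 -337.9  108. ] 44.3 t 2.7333 F [-0.4  0.2  0.6]
-> [ 500.6 -337.     7.    44.6] 5 rows
{"dp":[0.00,-0.02,2.02],"yaw":-0.1,"hand":H},{"dp":[0.00,-0.02,2.02],"yaw":-0.1,"hand":H},{"dp":[0.00,-0.02,2.02],"yaw":-0.1,"hand":H},{"dp":[0.00,-0.02,2.02],"yaw":-0.1,"hand":H},{"dp":[0.00,-0.02,2.02],"yaw":-0.1,"hand":H}
```

drive_tool(moves=[{"dp": [0, -0.02, 2.0], "yaw": 0, "hand": 8.5}, {"dp": [0, -0.02, 2.0], "yaw": 0, "hand": 8.5}, {"dp": [0, -0.02, 2.0], "yaw": 0, "hand": 8.5}, {"dp": [0, -0.02, 2.0], "yaw": 0, "hand": 8.5}, {"dp": [0, 0, 2.0], "yaw": 0, "hand": 8.5}, {"dp": [0, 0, 0], "yaw": 0, "hand": 6.0}, {"dp": [0, 0, 0], "yaw": 0, "hand": 3.5}, {"dp": [0, 0, 0], "yaw": 0, "hand": 3.5}, {"dp": [0, 0, 0], "yaw": 0, "hand": 3.5}, {"dp": [0, 0, 0], "yaw": 0, "hand": 3.5}], newtons=40)

```text
time: 3.57
tcp_pos: [501.6, -336.7, 10.9]
ee_rot: [0.001, 0.926, 0.378, 0.001]
force: [0.6, -0.3, -0.1]
width: 0.411
grip_force: 0.0
```

drive_tool(moves=[{"dp": [0, 0, 0], "yaw": 0, "hand": 3.5}, {"dp": [0, 0, 0], "yaw": 0, "hand": 3.5}])

```text
time: 3.73
tcp_pos: [501.2, -336.5, 10.1]
ee_rot: [0.0, 0.926, 0.378, 0.0]
force: [-0.0, 0.5, -0.2]
width: 0.414
grip_force: 0.0
```

```bash
python3 - <<'E'
from h import *
from workcell import arm
print(arm.sense())
d=arm.snapshot("scene");T=arm.snapshot("top")
cv2.imwrite("pics/s2.png",np.hstack([cv2.resize(x[:,:,::-1],(400,500),interpolation=2) for x in (d["color"][180:280,180:260],T["color"][190:290,380:460])]))
np.savez("top1.npz",**T)
E
```

```text
{'time': 3.7333, 'q': array([-7.30198212e-01,  4.60452922e-01, -1.77372051e-01,  9.31968971e-01,
       -7.08462417e-06,  1.63589884e+00]), 'qvel': array([ 0.00055456,  0.00691988, -0.00524378, -0.00395198,  0.00092585,
        0.00202143]), 'tau': array([ 4.46919550e-02, -6.62889719e+01,  2.96231747e+01,  3.53836607e-03,
        1.30410517e-03, -6.60626902e-04]), 'tcp_pos': array([ 501.1588571 , -336.46945935,   10.12781402]), 'ee_rot': array([4.52222989e-04, 9.25762858e-01, 3.78104324e-01, 2.16101164e-04]), 'force': array([-0.0365305 ,  0.53429036, -0.21868671]), 'torque': array([-0.00710461,  0.01740356, -0.00825085]), 'grip_force': 0.0, 'width': 0.4136183318040513}
```

View pics/s2.png

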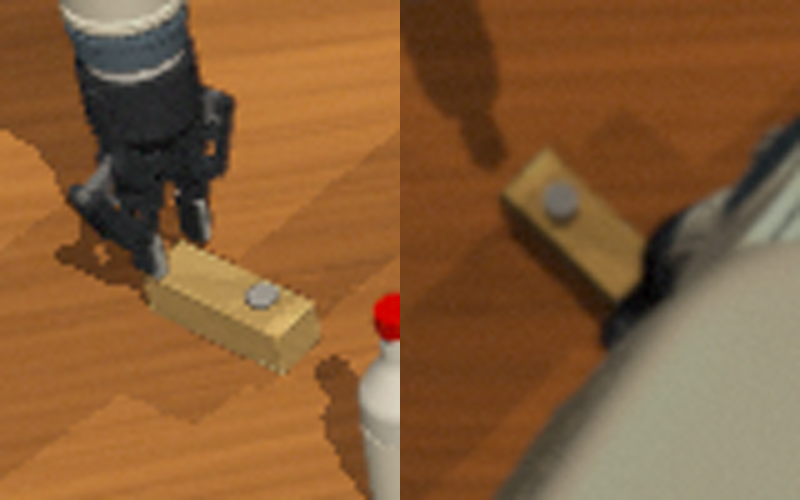

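```bash
python3 - <<'E'
from h import *
from workcell import arm
s=arm.sense();m=rot(s["ee_rot"]).as_matrix();print(m.round(3))
D=np.load("scene0.npz");p=s["tcp_pos"]
for t,X in(("tcp",p),("grasp",p+[0,0,19]),("f+",p+m[:,1]*17+[0,0,5]),("f-",p-m[:,1]*17+[0,0,5]),("back top corner near",(534-60*.711+20*.703,-304-60*.703-20*.711,36)),("far",(534-60*.711-20*.703,-304-60*.703+20*.711,36))):
    q=proj(D,X)[0];print(t,q.round(1),((q-[180,180])*5).round())
d=arm.snapshot("scene");P=cloud(d)
# gripper points
k=P[215:245,195:235].reshape(-1,3);c=d["color"][215:245,195:235].reshape(-1,3)
g=k[(c.max(1)<110)&(np.ptp(c.astype(int),axis=1)<25)&(k[:,2]>4)&(k[:,2]<60)];print(len(g),g[g[:,2].argsort()][:25].round(0).tolist())
E
```

```text
[[ 0.714  0.7    0.   ]
 [ 0.7   -0.714 -0.   ]
 [ 0.     0.    -1.   ]]
tcp [215.7 237.9] [178. 290.]
grasp [214.8 233.9] [174. 269.]
f+ [212.  239.7] [160. 299.]
f- [218.8 234. ] [194. 270.]
back top corner near [207.4 234.3] [137. 271.]
far [215.5 227.6] [177. 238.]
23 [[487.0, -323.0, 45.0], [495.0, -316.0, 46.0], [483.0, -325.0, 47.0], [491.0, -316.0, 47.0], [492.0, -319.0, 49.0], [522.0, -347.0, 49.0], [482.0, -328.0, 51.0], [483.0, -325.0, 52.0], [486.0, -321.0, 53.0], [491.0, -322.0, 53.0], [493.0, -315.0, 54.0], [519.0, -346.0, 55.0], [524.0, -346.0, 55.0], [522.0, -356.0, 56.0], [521.0, -359.0, 56.0], [528.0, -353.0, 56.0], [495.0, -318.0, 56.0], [482.0, -327.0, 56.0], [529.0, -350.0, 56.0], [524.0, -349.0, 56.0], [518.0, -359.0, 57.0], [521.0, -349.0, 58.0], [527.0, -352.0, 59.0]]
```

```bash
python3 - <<'E'
from h import *
from workcell import arm
for n,b in(("scene",(195,230,210,245)),):
    d=arm.snapshot(n);P=cloud(d);u0,v0=b[0],b[2]
    k=P[b[2]:b[3],b[0]:b[1]];c=cv2.cvtColor(d["color"],cv2.COLOR_RGB2HSV)[b[2]:b[3],b[0]:b[1]]
    for v in range(k.shape[0]):
        r=[(u+u0,*k[v,u].round(0).astype(int).tolist()) for u in range(k.shape[1]) if c[v,u,1]<75 and k[v,u,2]<75]
        if r: print(v+v0,r[::2])
E
```

```text
220 [(215, 481, -328, 73)]
221 [(216, 487, -325, 73), (218, 489, -319, 73)]
222 [(216, 487, -326, 68), (218, 485, -319, 65), (220, 491, -313, 69)]
223 [(216, 481, -327, 59), (218, 488, -320, 64), (220, 498, -313, 71)]
224 [(216, 481, -328, 55), (218, 492, -320, 62), (220, 496, -313, 65)]
225 [(217, 481, -325, 50), (219, 489, -318, 55), (221, 492, -311, 57)]
226 [(217, 484, -325, 48), (219, 490, -318, 51), (221, 494, -312, 54)]
227 [(218, 495, -322, 52), (221, 494, -312, 49)]
229 [(207, 517, -357, 70), (210, 519, -347, 69), (212, 515, -341, 65)]
230 [(207, 523, -357, 71), (209, 524, -350, 70), (211, 525, -344, 70)]
231 [(207, 521, -358, 64), (209, 531, -350, 72), (211, 529, -344, 68)]
232 [(207, 525, -358, 64), (209, 528, -351, 65), (211, 519, -346, 55)]
233 [(207, 517, -360, 52), (209, 523, -353, 56), (211, 525, -346, 56)]
234 [(210, 527, -350, 54), (212, 527, -343, 53)]
235 [(211, 523, -348, 46)]
238 [(229, 553, -290, 46)]
239 [(229, 555, -290, 43)]
240 [(229, 550, -291, 35)]
```

```bash
python3 - <<'E'
from h import *
D=np.load("scene0.npz");P=cloud(D);T=np.load("top0.npz")
print(proj(D,(239,495,200)),proj(T,(239,495,200)))
k=P[80:130,395:450].reshape(-1,3);k=k[(abs(k[:,0]-239)<80)&(abs(k[:,1]-495)<80)&(k[:,2]>150)]
for z in range(180,340,10):
    q=k[(k[:,2]>=z)&(k[:,2]<z+10)];print(z,len(q),q.min(0).round() if len(q) else"",q.max(0).round() if len(q) else "")
E
```

```text
[[415.47164624 126.02784633]] [[139.99766842 345.46677489]]
180 0  
190 0  
200 0  
210 0  
220 0  
230 0  
240 3 [226. 448. 247.] [267. 532. 249.]
250 15 [221. 443. 250.] [271. 545. 259.]
260 19 [217. 444. 260.] [268. 548. 270.]
270 19 [215. 442. 270.] [277. 546. 279.]
280 16 [217. 439. 282.] [272. 545. 290.]
290 47 [207. 426. 291.] [282. 556. 300.]
300 54 [198. 428. 300.] [283. 557. 310.]
310 84 [208. 429. 310.] [286. 559. 320.]
320 57 [198. 428. 320.] [283. 555. 330.]
330 97 [213. 429. 330.] [281. 553. 340.]
```

The picture and depth show the fingertips about 30 mm higher than the reported TCP says. The start view gives the same offset, so the reported z reads about 30 mm low. I'll reopen, go 3 cm lower and re-grip.

drive_tool(moves=[{"dp": [0, 0, 0], "yaw": 0, "hand": 8.5}, {"dp": [0, 0, 0], "yaw": 0, "hand": 8.5}, {"dp": [0, 0, 0], "yaw": 0, "hand": 8.5}, {"dp": [0, 0, 0], "yaw": 0, "hand": 8.5}, {"dp": [0, 0, 1.0], "yaw": 0, "hand": 8.5}, {"dp": [0, 0, 1.0], "yaw": 0, "hand": 8.5}, {"dp": [0, 0, 1.0], "yaw": 0, "hand": 8.5}, {"dp": [0, 0, 0], "yaw": 0, "hand": 8.5}])

```text
time: 4.6
tcp_pos: [499.6, -335.2, -23.4]
ee_rot: [-0.002, 0.926, 0.378, -0.001]
force: [0.2, 0.4, 0.2]
width: 0.989
grip_force: 0.0
```

drive_tool(moves=[{"dp": [0, 0, 0], "yaw": 0, "hand": 6.0}, {"dp": [0, 0, 0], "yaw": 0, "hand": 3.5}, {"dp": [0, 0, 0], "yaw": 0, "hand": 3.0}, {"dp": [0, 0, 0], "yaw": 0, "hand": 3.0}, {"dp": [0, 0, 0], "yaw": 0, "hand": 3.0}], newtons=40)

```text
time: 5.02
tcp_pos: [501.3, -336.6, -19.9]
ee_rot: [0.001, 0.926, 0.378, 0.0]
force: [-0.3, -0.2, 4.2]
width: 0.459
grip_force: 41.4
```

```bash
python3 - <<'E'
from h import *
a=w(-200,0);print(a)
plan([(501.3,-336.6,60,44.6),(*a,60,48.6)],step=2.6)
E
```

```text
[ 534.43762694 -177.02221393]
at [ 501.3 -336.6  -19.9] 44.4 t 5.0167 F [-0.3 -0.2  4.2]
-> [ 501.3 -336.6   60.    44.6] 4 rows
{"dp":[0.00,0.00,-2.00],"yaw":-0.0,"hand":H},{"dp":[0.00,0.00,-2.00],"yaw":-0.0,"hand":H},{"dp":[0.00,0.00,-2.00],"yaw":-0.0,"hand":H},{"dp":[0.00,0.00,-2.00],"yaw":-0.0,"hand":H}
-> [ 534.4 -177.    60.    48.6] 7 rows
{"dp":[1.94,-1.29,-0.00],"yaw":-0.6,"hand":H},{"dp":[1.95,-1.27,-0.00],"yaw":-0.6,"hand":H},{"dp":[1.96,-1.25,-0.00],"yaw":-0.6,"hand":H},{"dp":[1.98,-1.23,-0.00],"yaw":-0.6,"hand":H},{"dp":[1.99,-1.21,-0.00],"yaw":-0.6,"hand":H},{"dp":[2.00,-1.19,-0.00],"yaw":-0.6,"hand":H},{"dp":[2.01,-1.17,-0.00],"yaw":-0.6,"hand":H}
```

drive_tool(moves=[{"dp": [0, 0, -2.0], "yaw": 0, "hand": 3.0}, {"dp": [0, 0, -2.0], "yaw": 0, "hand": 3.0}, {"dp": [0, 0, -2.0], "yaw": 0, "hand": 3.0}, {"dp": [0, 0, -2.0], "yaw": 0, "hand": 3.0}, {"dp": [1.94, -1.29, 0], "yaw": -0.6, "hand": 3.0}, {"dp": [1.95, -1.27, 0], "yaw": -0.6, "hand": 3.0}, {"dp": [1.96, -1.25, 0], "yaw": -0.6, "hand": 3.0}, {"dp": [1.98, -1.23, 0], "yaw": -0.6, "hand": 3.0}, {"dp": [1.99, -1.21, 0], "yaw": -0.6, "hand": 3.0}, {"dp": [2.0, -1.19, 0], "yaw": -0.6, "hand": 3.0}, {"dp": [2.0, -1.17, 0], "yaw": -0.6, "hand": 3.0}, {"dp": [0, 0, 0], "yaw": 0, "hand": 3.0}])

```text
time: 6.02
tcp_pos: [534.5, -173.4, 59.7]
ee_rot: [-0.001, 0.911, 0.413, 0.0]
force: [0.4, -0.2, -1.0]
width: 0.457
grip_force: 40.9
```

```bash
cat >> h.py <<'E'
def topress(q):
    c,s=np.cos(PY),np.sin(PY);d=q[...,:2]-PO;return np.stack([d@np.array([c,s]),d@np.array([-s,c]),q[...,2]],-1)
def woodtop(zr,names=("scene","top"),rx=(-330,40),ry=(-60,60)):
    from workcell import arm
    out={}
    for n in names:
        d=arm.snapshot(n);P=topress(cloud(d));hsv=cv2.cvtColor(d["color"],cv2.COLOR_RGB2HSV)
        k=(hsv[...,1]>70)&(P[...,2]>zr[0])&(P[...,2]<zr[1])&(P[...,0]>rx[0])&(P[...,0]<rx[1])&(abs(P[...,1]-sum(ry)/2)<(ry[1]-ry[0])/2)
        q=P[k];out[n]=d
        if len(q)>5: print(n,len(q),"rect",[np.round(v,1).tolist() for v in rect(q)],"pct",np.percentile(q,[1,50,99],axis=0).round(1).tolist())
    return out
E
python3 - <<'E'
from h import *
from workcell import arm
plan([(*w(-200,0),60,48.6)])
o=woodtop((95,135))
q=[cv2.resize(x[:,:,::-1],(400,500),interpolation=2) for x in (o["scene"]["color"][150:290,200:312],o["top"]["color"][130:270,310:422])]
cv2.imwrite("pics/s3.png",np.hstack(q))
E
```

```text
at [ 534.5 -173.4   59.7] 48.8 t 6.0167 F [ 0.4 -0.2 -1. ]
-> [ 534.4 -177.    60.    48.6] 1 rows
{"dp":[-0.28,0.23,-0.03],"yaw":0.2,"hand":H}
scene 401 rect [[-95.5, 12.4], [221.2, 65.5], 4.3] pct [[-205.4, -20.5, 95.4], [-139.8, -5.7, 115.2], [-87.4, 26.3, 123.9]]
top 316 rect [[-135.0, 1.8], [82.8, 40.5], 0.0] pct [[-174.1, -17.6, 97.2], [-135.5, 6.3, 114.7], [-94.2, 21.8, 128.3]]
```

View pics/s3.png

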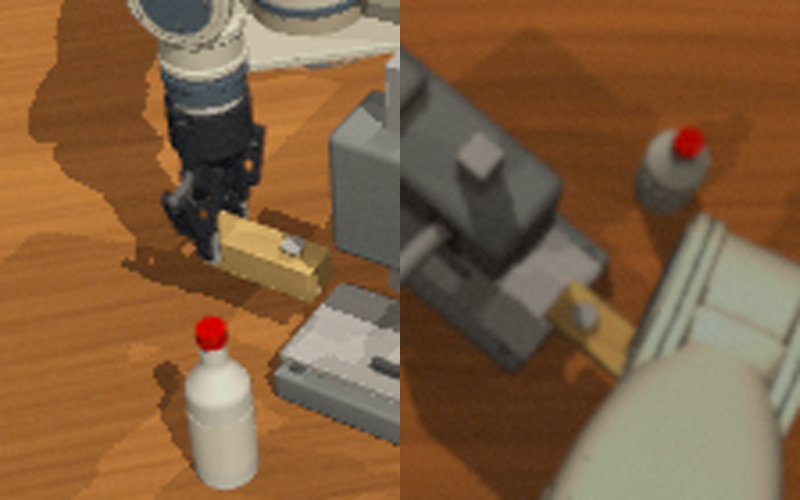

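The block is held level and in line with the press. Its front end is at press x of about -94, with y about +2. Before driving under the head I'll check how far forward the arm reaches at head height.

```bash
python3 - <<'E'
from h import *
from workcell import arm
o={n:topress(cloud(arm.snapshot(n))).reshape(-1,3) for n in("scene","top")}
for z in range(120,520,25):
    r=[z]
    for n,q in o.items():
        k=q[(q[:,2]>=z)&(q[:,2]<z+25)&(q[:,0]<-70)&(q[:,0]>-400)&(abs(q[:,1])<90)]
        r+=[n,len(k)]+(np.percentile(k,[1,99],axis=0)[:,:2].round().tolist() if len(k)>4 else [])
    print(*r)
E
```

```text
120 scene 114 [-207.0, -49.0] [-104.0, 49.0] top 50 [-157.0, -12.0] [-100.0, 18.0]
145 scene 136 [-210.0, -57.0] [-179.0, 58.0] top 0
170 scene 170 [-210.0, -65.0] [-178.0, 67.0] top 0
195 scene 91 [-204.0, -61.0] [-171.0, 59.0] top 0
220 scene 146 [-223.0, -37.0] [-160.0, 12.0] top 2
245 scene 198 [-228.0, -37.0] [-161.0, 23.0] top 2
270 scene 117 [-219.0, -36.0] [-160.0, 17.0] top 0
295 scene 182 [-224.0, -37.0] [-159.0, 20.0] top 0
320 scene 145 [-215.0, -37.0] [-160.0, 18.0] top 0
345 scene 172 [-220.0, -49.0] [-153.0, 36.0] top 0
370 scene 272 [-228.0, -50.0] [-147.0, 48.0] top 3
395 scene 297 [-225.0, -50.0] [-148.0, 49.0] top 1
420 scene 281 [-224.0, -48.0] [-150.0, 45.0] top 0
445 scene 283 [-231.0, -51.0] [-143.0, 51.0] top 12 [-167.0, -12.0] [-148.0, 52.0]
470 scene 360 [-227.0, -57.0] [-142.0, 77.0] top 30 [-204.0, -45.0] [-146.0, 73.0]
495 scene 474 [-231.0, -56.0] [-142.0, 85.0] top 191 [-235.0, -52.0] [-147.0, 66.0]
```

drive_tool(moves=[{"dp": [0, 0.1, 1.0], "yaw": 0.2, "hand": 3.0}, {"dp": [0, 0.1, 1.0], "yaw": 0, "hand": 3.0}, {"dp": [1.5, 0, 0], "yaw": 0, "hand": 3.0}, {"dp": [1.5, 0, 0], "yaw": 0, "hand": 3.0}, {"dp": [1.5, 0, 0], "yaw": 0, "hand": 3.0}, {"dp": [1.5, 0, 0], "yaw": 0, "hand": 3.0}, {"dp": [1.5, 0, 0], "yaw": 0, "hand": 3.0}, {"dp": [1.5, 0, 0], "yaw": 0, "hand": 3.0}, {"dp": [0, 0, 0], "yaw": 0, "hand": 3.0}, {"dp": [0, 0, 0.5], "yaw": 0, "hand": 3.0}, {"dp": [0, 0, 0.5], "yaw": 0, "hand": 3.0}, {"dp": [0, 0, 0.2], "yaw": 0, "hand": 3.0}])

```text
time: 7.22
tcp_pos: [594.9, -110.9, 26.4]
ee_rot: [-0.0, 0.912, 0.41, -0.001]
force: [-0.1, 0.1, -1.5]
width: 0.46
grip_force: 40.9
```

```bash
python3 - <<'E'
from h import *
from workcell import arm
s=arm.sense();print(topress(s["tcp_pos"]),s["force"])
o=woodtop((72,90))
E
```

```text
[-110.44384394   -1.63095113   26.40324191] [-0.08265876  0.11740965 -1.51949267]
scene 337 rect [[-59.4, 0.3], [116.9, 68.7], 2.6] pct [[-114.9, -24.9, 72.7], [-57.0, -6.4, 82.8], [-1.9, 23.4, 87.4]]
top 43 rect [[-54.9, 5.3], [19.9, 26.3], 1.3] pct [[-64.3, -6.9, 74.5], [-54.9, 8.0, 81.4], [-45.7, 18.4, 85.6]]
```

drive_tool(moves=[{"dp": [0.3, -0.15, 0], "yaw": 0, "hand": 3.0}, {"dp": [0.3, 0, 0.1], "yaw": 0, "hand": 3.0}, {"dp": [0, 0, 0.1], "yaw": 0, "hand": 3.0}, {"dp": [0, 0, 0.1], "yaw": 0, "hand": 3.0}, {"dp": [0, 0, 0], "yaw": 0, "hand": 3.0}])

```text
time: 7.73
tcp_pos: [598.8, -105.3, 25.1]
ee_rot: [0.0, 0.912, 0.41, 0.0]
force: [-0.9, 1.1, 3.4]
width: 0.461
grip_force: 41.4
```

drive_tool(moves=[{"dp": [0, 0, 0], "yaw": 0, "hand": 6.0}, {"dp": [0, 0, 0], "yaw": 0, "hand": 6.0}, {"dp": [0, 0, 0], "yaw": 0, "hand": 6.0}, {"dp": [0, 0, -0.4], "yaw": 0, "hand": 6.0}, {"dp": [-0.5, 0, -0.4], "yaw": 0, "hand": 6.0}, {"dp": [-1.5, 0, 0], "yaw": 0, "hand": 6.0}, {"dp": [-1.5, 0, 0], "yaw": 0, "hand": 6.0}, {"dp": [-1.5, 0, 0], "yaw": 0, "hand": 6.0}, {"dp": [0, 0, 0], "yaw": 0, "hand": 3.0}, {"dp": [0, 0, 0], "yaw": 0, "hand": 0}, {"dp": [0, 0, 0], "yaw": 0, "hand": 0}, {"dp": [0, 0, 0], "yaw": 0, "hand": 0}])

```text
time: 8.73
tcp_pos: [565.3, -142.9, 32.5]
ee_rot: [0.0, 0.912, 0.41, 0.0]
force: [0.0, 0.3, -0.7]
width: 0.137
grip_force: 0.0
```

```bash
python3 - <<'E'
from h import *
from workcell import arm
s=arm.sense();print(topress(s["tcp_pos"]),s["force"],s["width"])
o=woodtop((72,90))
E
```

```text
[-153.99563533   -0.63084118   32.53247145] [ 0.03907717  0.26953118 -0.74128401] 0.13674981036784717
scene 370 rect [[-77.2, -0.7], [165.4, 45.2], 0.2] pct [[-123.0, -22.8, 72.4], [-55.4, -6.7, 81.6], [5.0, 20.4, 86.4]]
top 271 rect [[-81.9, -0.1], [40.3, 73.3], 88.8] pct [[-116.4, -20.0, 74.4], [-81.6, 1.5, 80.6], [-47.9, 19.4, 86.4]]
```

drive_tool(moves=[{"dp": [1.0, -0.05, 0], "yaw": 0, "hand": 0}, {"dp": [1.0, 0, 0], "yaw": 0, "hand": 0}, {"dp": [0.5, 0, 0], "yaw": 0, "hand": 0}, {"dp": [0.5, 0, 0], "yaw": 0, "hand": 0}, {"dp": [0.5, 0, 0], "yaw": 0, "hand": 0}, {"dp": [0.5, 0, 0], "yaw": 0, "hand": 0}, {"dp": [0.3, 0, 0], "yaw": 0, "hand": 0}, {"dp": [0, 0, 0], "yaw": 0, "hand": 0}])

```text
time: 9.5
tcp_pos: [593.9, -109.7, 32.4]
ee_rot: [-0.0, 0.912, 0.41, 0.0]
force: [-0.0, -0.1, -0.5]
width: 0.0
grip_force: 0.0
```

```bash
python3 - <<'E'
from h import *
from workcell import arm
s=arm.sense();print(topress(s["tcp_pos"]),s["force"],s["width"])
o=woodtop((72,90))
E
```

```text
[-1.10190208e+02 -9.78979682e-02  3.24127452e+01] [-0.0250016  -0.11185154 -0.54047618] 0.00041305318443301116
scene 367 rect [[-44.7, -0.2], [45.2, 137.1], 89.3] pct [[-100.4, -21.9, 72.4], [-38.8, -6.6, 81.8], [23.4, 20.0, 86.3]]
top 43 rect [[-54.9, 5.7], [19.9, 27.8], 0.6] pct [[-64.5, -7.3, 73.9], [-54.1, 9.8, 81.3], [-45.7, 19.6, 86.3]]
```

drive_tool(moves=[{"dp": [0.2, 0, 0], "yaw": 0, "hand": 0}, {"dp": [0.2, 0, 0], "yaw": 0, "hand": 0}, {"dp": [0, 0, 0], "yaw": 0, "hand": 0}])

```text
time: 9.85
tcp_pos: [596.2, -107.2, 32.4]
ee_rot: [-0.0, 0.912, 0.41, 0.0]
force: [0.6, -0.1, -0.1]
width: -0.002
grip_force: 0.0
```

drive_tool(moves=[{"dp": [0.15, 0, 0], "yaw": 0, "hand": 0}, {"dp": [0, 0, 0], "yaw": 0, "hand": 0}])

```text
time: 10.02
tcp_pos: [597.2, -106.1, 32.5]
ee_rot: [-0.0, 0.912, 0.41, 0.0]
force: [0.6, 0.2, 0.1]
width: 0.0
grip_force: 0.0
```

drive_tool(moves=[{"dp": [0.15, 0, 0], "yaw": 0, "hand": 0}, {"dp": [0, 0, 0], "yaw": 0, "hand": 0}])

```text
time: 10.18
tcp_pos: [598.2, -105.0, 32.5]
ee_rot: [0.0, 0.912, 0.41, 0.0]
force: [0.5, -0.2, 0.5]
width: 0.003
grip_force: 0.0
```

drive_tool(moves=[{"dp": [0.15, 0, 0], "yaw": 0, "hand": 0}, {"dp": [0, 0, 0], "yaw": 0, "hand": 0}])

```text
time: 10.35
tcp_pos: [599.2, -103.8, 32.5]
ee_rot: [0.0, 0.912, 0.41, 0.0]
force: [-0.5, -0.5, -0.2]
width: 0.003
grip_force: 0.0
```

drive_tool(moves=[{"dp": [0.15, 0, 0], "yaw": 0, "hand": 0}, {"dp": [0, 0, 0], "yaw": 0, "hand": 0}])

```text
time: 10.52
tcp_pos: [600.0, -102.9, 32.5]
ee_rot: [0.0, 0.912, 0.41, -0.0]
force: [-1.4, -1.2, 0.3]
width: 0.005
grip_force: 1.0
```

```bash
python3 - <<'E'
from h import *
from workcell import arm
s=arm.sense();print(topress(s["tcp_pos"]),s["force"],s["width"])
o=woodtop((76,86))
d=o["scene"]["color"];cv2.imwrite("pics/s4.png",cv2.resize(d[160:280,240:380,::-1],(700,600),interpolation=2))
E
```

```text
[-100.99549229   -0.155193     32.49619359] [-1.40186708 -1.18662614  0.27491314] 0.00469527456863884
scene 333 rect [[-37.4, 0.1], [45.9, 139.0], 89.6] pct [[-90.7, -21.7, 76.5], [-33.4, -4.3, 81.7], [30.8, 20.8, 85.5]]
top 7 rect [[-49.5, 13.3], [11.3, 6.1], 74.2] pct [[-51.8, 7.1, 79.5], [-48.1, 16.1, 80.3], [-45.2, 18.4, 81.6]]
```

View pics/s4.png

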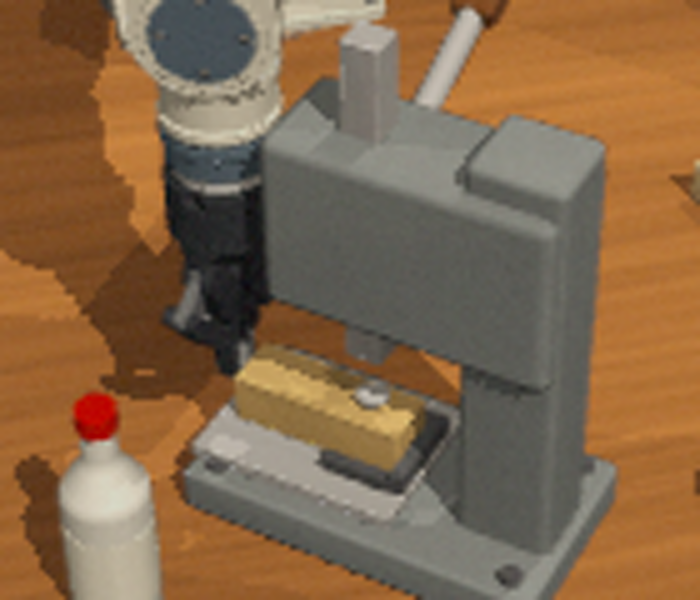

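The scene crop shows the block in the nest at (330,400), close to the stop, with the glide at (372,392) under the ram at (368,345). The force has started to rise, so I'll push a little more to confirm contact.

drive_tool(moves=[{"dp": [0.15, 0, 0], "yaw": 0, "hand": 0}, {"dp": [0.1, 0, 0], "yaw": 0, "hand": 0}, {"dp": [0, 0, 0], "yaw": 0, "hand": 0}])

```text
time: 10.87
tcp_pos: [600.0, -102.9, 32.5]
ee_rot: [0.001, 0.912, 0.409, -0.002]
force: [-10.5, -10.6, 4.3]
width: -0.001
grip_force: 7.3
```

The stop is confirmed at 15 N. I'll back out, climb and go over the lever grip.

drive_tool(moves=[{"dp": [-0.8, 0, 0], "yaw": 0, "hand": 0}, {"dp": [-2.0, 0, 0], "yaw": 0, "hand": 0}, {"dp": [-2.5, 0, 0], "yaw": 0, "hand": 0}, {"dp": [-2.5, 0, 0], "yaw": 0, "hand": 0}, {"dp": [0, 0, -3.2], "yaw": 0, "hand": 0}, {"dp": [0, 0, -3.2], "yaw": 0, "hand": 0}, {"dp": [0, 0, -3.2], "yaw": 0, "hand": 0}, {"dp": [0, 0, -3.2], "yaw": 0, "hand": 0}, {"dp": [0, 0, -3.2], "yaw": 0, "hand": 0}, {"dp": [0, 0, -3.2], "yaw": 0, "hand": 0}, {"dp": [0, 0, -3.2], "yaw": 0, "hand": 0}, {"dp": [0, 0, -3.2], "yaw": 0, "hand": 0}])

```text
time: 11.87
tcp_pos: [549.8, -159.0, 290.3]
ee_rot: [0.0, 0.912, 0.41, 0.001]
force: [1.5, -1.3, -0.4]
width: -0.0
grip_force: 0.0
```

drive_tool(moves=[{"dp": [0, 0, -3.0], "yaw": 0, "hand": 0}, {"dp": [0, 0, -3.0], "yaw": 0, "hand": 0}, {"dp": [0, 0, 0], "yaw": 0, "hand": 0}])

```text
time: 12.12
tcp_pos: [550.9, -159.5, 354.3]
ee_rot: [0.003, 0.912, 0.41, 0.003]
force: [0.1, -0.6, 0.4]
width: -0.0
grip_force: 0.0
```

```bash
python3 - <<'E'
from h import *
from workcell import arm
o=woodtop((76,86))
woodtop((255,345),rx=(-25,25),ry=(130,230))
plan([(*w(0,167),345,48.6)],step=3)
E
```

```text
scene 318 rect [[-28.4, -0.8], [44.7, 122.1], 89.9] pct [[-87.0, -22.1, 76.4], [-31.4, -4.8, 81.8], [31.4, 19.8, 85.6]]
top 162 rect [[-69.5, 0.1], [44.2, 39.8], 0.6] pct [[-91.4, -19.1, 76.3], [-69.4, 1.6, 80.8], [-47.9, 19.8, 85.3]]
scene 236 rect [[4.8, 167.3], [30.9, 74.4], 0.3] pct [[-10.3, 130.4, 299.2], [7.8, 163.8, 324.6], [19.9, 200.7, 343.8]]
top 367 rect [[-0.0, 169.5], [28.9, 78.5], 0.2] pct [[-14.3, 131.0, 307.7], [-0.8, 169.9, 327.2], [14.2, 207.7, 343.7]]
at [ 549.9 -159.2  347.4] 48.4 t 12.3167 F [ 1.1 -0.8 -0.2]
-> [541.4  83.4 345.   48.6] 9 rows
{"dp":[1.95,-1.86,0.03],"yaw":-0.0,"hand":H},{"dp":[1.96,-1.86,0.03],"yaw":-0.0,"hand":H},{"dp":[1.96,-1.86,0.03],"yaw":-0.0,"hand":H},{"dp":[1.96,-1.86,0.03],"yaw":-0.0,"hand":H},{"dp":[1.96,-1.86,0.03],"yaw":-0.0,"hand":H},{"dp":[1.96,-1.86,0.03],"yaw":-0.0,"hand":H},{"dp":[1.96,-1.86,0.03],"yaw":-0.0,"hand":H},{"dp":[1.96,-1.85,0.03],"yaw":-0.0,"hand":H},{"dp":[1.96,-1.85,0.03],"yaw":-0.0,"hand":H}
```

drive_tool(moves=[{"dp": [1.95, -1.86, 0], "yaw": 0, "hand": 0}, {"dp": [1.96, -1.86, 0], "yaw": 0, "hand": 0}, {"dp": [1.96, -1.86, 0], "yaw": 0, "hand": 0}, {"dp": [1.96, -1.86, 0], "yaw": 0, "hand": 0}, {"dp": [1.96, -1.86, 0], "yaw": 0, "hand": 0}, {"dp": [1.96, -1.86, 0], "yaw": 0, "hand": 0}, {"dp": [1.96, -1.86, 0], "yaw": 0, "hand": 0}, {"dp": [1.96, -1.86, 0], "yaw": 0, "hand": 0}, {"dp": [1.96, -1.86, 0], "yaw": 0, "hand": 0}, {"dp": [0, 0, 0], "yaw": 0, "hand": 0}, {"dp": [0, 0, 0], "yaw": 0, "hand": 0}])

```text
time: 13.23
tcp_pos: [541.2, 85.0, 347.3]
ee_rot: [-0.0, 0.911, 0.411, -0.001]
force: [-0.1, -0.1, -0.2]
width: 0.001
grip_force: 0.0
```

```bash
python3 - <<'E'
from h import *
from workcell import arm
s=arm.sense();print(topress(s["tcp_pos"]))
P=topress(cloud(arm.snapshot("scene")))
k=P[(abs(P[...,0])<20)&(abs(P[...,1]-168)<22)&(P[...,2]>320)];
for z in range(320,480,12):
  q=k[(k[:,2]>z)&(k[:,2]<=z+12)];print(z,len(q),np.median(q,0).round() if len(q) else"")
E
```

```text
[  1.00962492 168.21077796 347.28466955]
320 80 [  6. 165. 326.]
332 39 [  5. 184. 337.]
344 0 
356 0 
368 2 [  5. 164. 380.]
380 22 [  9. 162. 388.]
392 28 [  7. 159. 398.]
404 25 [  7. 158. 410.]
416 17 [ 14. 161. 424.]
428 21 [ 13. 172. 435.]
440 28 [ 13. 155. 448.]
452 30 [ 17. 161. 458.]
464 19 [ 17. 155. 468.]
476 26 [ 16. 161. 484.]
```

drive_tool(moves=[{"dp": [0, 0, 1.0], "yaw": 0, "hand": 0}, {"dp": [0, 0, 1.0], "yaw": 0, "hand": 0}, {"dp": [0, 0, 1.0], "yaw": 0, "hand": 0}, {"dp": [0, 0, 1.0], "yaw": 0, "hand": 0}, {"dp": [0, -0.3, 1.0], "yaw": 0, "hand": 0}, {"dp": [0, -0.3, 1.0], "yaw": 0, "hand": 0}, {"dp": [0, -0.3, 1.0], "yaw": 0, "hand": 0}, {"dp": [0, -0.3, 1.0], "yaw": 0, "hand": 0}, {"dp": [0, -0.3, 1.0], "yaw": 0, "hand": 0}, {"dp": [0, -0.2, 1.0], "yaw": 0, "hand": 0}, {"dp": [0, -0.2, 1.0], "yaw": 0, "hand": 0}, {"dp": [0, -0.2, 1.0], "yaw": 0, "hand": 0}])

```text
time: 14.28
tcp_pos: [525.9, 96.6, 228.1]
ee_rot: [-0.0, 0.912, 0.41, 0.0]
force: [1.1, -1.7, 6.0]
width: 0.0
grip_force: 2.8
```

drive_tool(moves=[{"dp": [0, 0, 0.8], "yaw": 0, "hand": 0}, {"dp": [0, 0, 0.8], "yaw": 0, "hand": 0}, {"dp": [0, 0, 0.8], "yaw": 0, "hand": 0}, {"dp": [0, 0.1, 0.8], "yaw": 0, "hand": 0}, {"dp": [0, 0.1, 0.8], "yaw": 0, "hand": 0}, {"dp": [0, 0.1, 0.8], "yaw": 0, "hand": 0}])

```text
time: 14.78
tcp_pos: [527.3, 95.3, 180.0]
ee_rot: [-0.001, 0.912, 0.41, -0.0]
force: [-4.5, 5.1, 6.5]
width: -0.004
grip_force: 3.9
```

drive_tool(moves=[{"dp": [0, 0.1, 0.5], "yaw": 0, "hand": 0}, {"dp": [0, 0.1, 0.5], "yaw": 0, "hand": 0}, {"dp": [0, 0.1, 0.5], "yaw": 0, "hand": 0}, {"dp": [0, 0, 0], "yaw": 0, "hand": 0}])

```text
time: 15.12
tcp_pos: [529.3, 93.6, 165.2]
ee_rot: [-0.001, 0.912, 0.41, -0.0]
force: [-6.4, 5.9, 9.9]
width: -0.001
grip_force: 5.9
```

drive_tool(moves=[{"dp": [0, 0.1, 0.4], "yaw": 0, "hand": 0}, {"dp": [0, 0, 0.4], "yaw": 0, "hand": 0}, {"dp": [0, 0, 0], "yaw": 0, "hand": 0}])

```text
time: 15.37
tcp_pos: [530.6, 92.5, 157.7]
ee_rot: [-0.001, 0.912, 0.41, 0.0]
force: [-5.9, 4.1, 11.3]
width: 0.002
grip_force: 6.5
```

drive_tool(moves=[{"dp": [0, 0, 0.3], "yaw": 0, "hand": 0}, {"dp": [0, 0, 0.2], "yaw": 0, "hand": 0}, {"dp": [0, 0, 0], "yaw": 0, "hand": 0}])

```text
time: 15.62
tcp_pos: [531.4, 91.9, 153.4]
ee_rot: [0.0, 0.912, 0.41, 0.001]
force: [-4.1, 0.2, 14.3]
width: 0.0
grip_force: 7.1
```

drive_tool(moves=[{"dp": [0, 0, 0.2], "yaw": 0, "hand": 0}, {"dp": [0, 0, 0.2], "yaw": 0, "hand": 0}, {"dp": [0, 0, 0], "yaw": 0, "hand": 0}])

```text
time: 15.87
tcp_pos: [532.0, 91.5, 151.3]
ee_rot: [0.001, 0.912, 0.409, 0.002]
force: [-8.8, -1.0, 29.5]
width: 0.0
grip_force: 14.6
```

drive_tool(moves=[{"dp": [0, 0, 0.15], "yaw": 0, "hand": 0}, {"dp": [0, 0, 0], "yaw": 0, "hand": 0}, {"dp": [0, 0, 0], "yaw": 0, "hand": 0}])

```text
time: 16.12
tcp_pos: [532.2, 91.4, 150.8]
ee_rot: [0.002, 0.912, 0.409, 0.002]
force: [-8.9, -1.5, 35.6]
width: 0.001
grip_force: 17.4
```

```bash
python3 - <<'E'
from h import *
from workcell import arm
s=arm.sense();print(topress(s["tcp_pos"]),s["force"])
d=arm.snapshot("scene");cv2.imwrite("pics/s5.png",cv2.resize(d["color"][140:280,250:390,::-1],(600,600),interpolation=2))
E
```

```text
[-1.18373837e-01  1.79195855e+02  1.50780367e+02] [-8.93108053 -1.46591891 35.58446779]
```

View pics/s5.png

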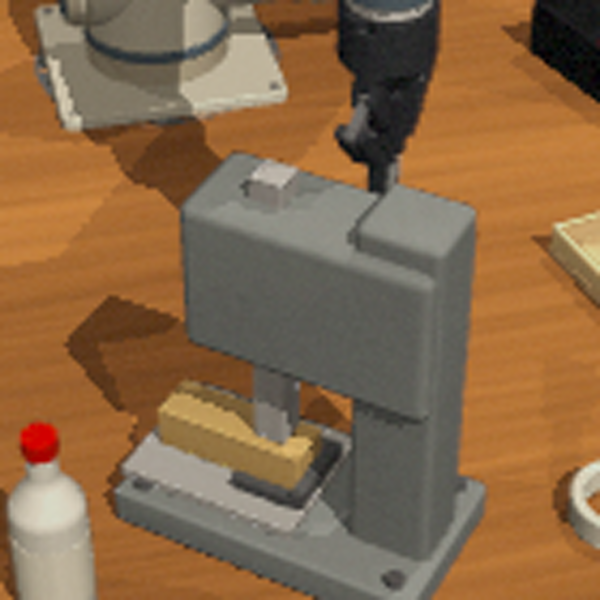

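The ram at (275,410) is down on the glide and the lever is at its stop. I'll let the lever come up under the fingers.

drive_tool(moves=[{"dp": [0, 0, -0.8], "yaw": 0, "hand": 0}, {"dp": [0, 0, -1.4], "yaw": 0, "hand": 0}, {"dp": [0, -0.1, -1.6], "yaw": 0, "hand": 0}, {"dp": [0, -0.1, -1.6], "yaw": 0, "hand": 0}, {"dp": [0, -0.1, -1.6], "yaw": 0, "hand": 0}, {"dp": [0, -0.1, -1.6], "yaw": 0, "hand": 0}, {"dp": [0, 0, -1.6], "yaw": 0, "hand": 0}, {"dp": [0, 0.2, -1.6], "yaw": 0, "hand": 0}, {"dp": [0, 0.2, -1.6], "yaw": 0, "hand": 0}, {"dp": [0, 0.3, -1.6], "yaw": 0, "hand": 0}, {"dp": [0, 0.3, -1.6], "yaw": 0, "hand": 0}, {"dp": [0, 0.3, -1.6], "yaw": 0, "hand": 0}])

```text
time: 17.17
tcp_pos: [538.0, 85.6, 329.2]
ee_rot: [-0.0, 0.912, 0.409, -0.0]
force: [-0.4, 0.4, 0.2]
width: 0.002
grip_force: 0.0
```

drive_tool(moves=[{"dp": [0, 0, -1.5], "yaw": 0, "hand": 0}, {"dp": [0, 0, -1.5], "yaw": 0, "hand": 0}, {"dp": [0, 0, -1.0], "yaw": 0, "hand": 0}, {"dp": [0, 0, 0], "yaw": 0, "hand": 0}])

```text
time: 17.5
tcp_pos: [538.5, 85.8, 370.2]
ee_rot: [0.0, 0.912, 0.409, 0.001]
force: [0.5, 0.4, 0.1]
width: 0.001
grip_force: 0.0
```

```bash
python3 - <<'E'
from h import *
from workcell import arm
o=woodtop((255,345),rx=(-25,25),ry=(130,230))
o=woodtop((76,86))
P=topress(cloud(o["scene"]));hsv=cv2.cvtColor(o["scene"]["color"],cv2.COLOR_RGB2HSV)
g=P[(np.hypot(P[...,0],P[...,1])<13)&(P[...,2]>70)&(P[...,2]<110)];print("glide region z",np.percentile(g[:,2],[5,50,95]))
plan([(*w(-170,0),345,48.6)],step=3)
E
```

```text
scene 240 rect [[4.4, 167.6], [31.9, 74.3], 0.8] pct [[-9.7, 130.7, 296.0], [7.9, 162.9, 325.1], [19.9, 202.5, 344.3]]
top 37 rect [[-12.0, 140.8], [11.8, 26.8], 26.9] pct [[-14.5, 130.1, 304.7], [-11.3, 139.6, 311.7], [-1.2, 153.9, 317.8]]
scene 319 rect [[-28.5, 0.5], [45.8, 121.9], 89.8] pct [[-87.2, -22.1, 76.3], [-30.6, -4.0, 81.9], [30.8, 21.3, 85.4]]
top 171 rect [[-69.1, 0.6], [40.1, 46.5], 88.4] pct [[-91.6, -19.2, 76.1], [-70.6, 0.9, 80.5], [-47.2, 20.0, 85.7]]
glide region z [80.67356114 84.14362336 87.26369224]
at [537.9  86.5 367.8] 48.4 t 17.7 F [-0.4  0.5 -0.1]
-> [ 554.3 -154.5  345.    48.6] 9 rows
{"dp":[-1.88,1.91,0.25],"yaw":-0.0,"hand":H},{"dp":[-1.88,1.91,0.25],"yaw":-0.0,"hand":H},{"dp":[-1.88,1.91,0.25],"yaw":-0.0,"hand":H},{"dp":[-1.88,1.91,0.25],"yaw":-0.0,"hand":H},{"dp":[-1.88,1.91,0.25],"yaw":-0.0,"hand":H},{"dp":[-1.88,1.91,0.25],"yaw":-0.0,"hand":H},{"dp":[-1.89,1.91,0.25],"yaw":-0.0,"hand":H},{"dp":[-1.89,1.91,0.25],"yaw":-0.0,"hand":H},{"dp":[-1.89,1.91,0.25],"yaw":-0.0,"hand":H}
```

Glide top reads z = 84, so it is fully home, and the lever is back at rest. Now back to the throat.

drive_tool(moves=[{"dp": [-1.88, 1.91, 0.2], "yaw": 0, "hand": 0}, {"dp": [-1.88, 1.91, 0.2], "yaw": 0, "hand": 0}, {"dp": [-1.88, 1.91, 0.2], "yaw": 0, "hand": 0}, {"dp": [-1.88, 1.91, 0.2], "yaw": 0, "hand": 0}, {"dp": [-1.88, 1.91, 0.2], "yaw": 0, "hand": 0}, {"dp": [-1.88, 1.91, 0.2], "yaw": 0, "hand": 0}, {"dp": [-1.88, 1.91, 0.2], "yaw": 0, "hand": 0}, {"dp": [-1.88, 1.91, 0.2], "yaw": 0, "hand": 0}, {"dp": [-1.88, 1.91, 0.2], "yaw": 0, "hand": 6.0}, {"dp": [0, 0, 0], "yaw": 0, "hand": 6.0}, {"dp": [0, 0, 0], "yaw": 0, "hand": 6.0}])

```text
time: 18.62
tcp_pos: [554.0, -154.9, 349.5]
ee_rot: [-0.001, 0.913, 0.409, -0.001]
force: [0.5, 1.4, 0.1]
width: 0.423
grip_force: 0.0
```

drive_tool(moves=[{"dp": [0, 0, 2.8], "yaw": 0, "hand": 6.0}, {"dp": [0, 0, 2.8], "yaw": 0, "hand": 6.0}, {"dp": [0, 0, 2.8], "yaw": 0, "hand": 6.0}, {"dp": [0, 0, 2.8], "yaw": 0, "hand": 6.0}, {"dp": [0, 0, 2.8], "yaw": 0, "hand": 6.0}, {"dp": [0, 0, 2.8], "yaw": 0, "hand": 6.0}, {"dp": [0, 0, 2.8], "yaw": 0, "hand": 6.0}, {"dp": [0, 0, 2.8], "yaw": 0, "hand": 6.0}, {"dp": [0, 0, 2.8], "yaw": 0, "hand": 6.0}, {"dp": [0, 0, 2.8], "yaw": 0, "hand": 6.0}, {"dp": [0, 0, 2.6], "yaw": 0, "hand": 6.0}, {"dp": [0, 0, 0], "yaw": 0, "hand": 6.0}])

```text
time: 19.62
tcp_pos: [551.3, -151.2, 40.3]
ee_rot: [-0.003, 0.912, 0.411, -0.003]
force: [-1.8, -0.3, -0.2]
width: 0.702
grip_force: 0.0
```

```bash
python3 - <<'E'
from h import *
from workcell import arm
s=arm.sense();print(topress(s["tcp_pos"]),s["force"],s["width"])
plan([(*w(-170,0),32,48.6),(*w(-97.5,0),32,48.6)],step=2)
E
```

```text
[-169.50096355    4.43194234   40.34645672] [-1.80382989 -0.28528009 -0.18095511] 0.7022859130888256
at [ 551.3 -151.2   40.3] 48.5 t 19.6167 F [-1.8 -0.3 -0.2]
-> [ 554.3 -154.5   32.    48.6] 1 rows
{"dp":[-0.05,0.44,0.83],"yaw":-0.1,"hand":H}
-> [ 602.2 -100.1   32.    48.6] 4 rows
{"dp":[1.81,-0.00,-0.00],"yaw":-0.0,"hand":H},{"dp":[1.81,-0.00,-0.00],"yaw":-0.0,"hand":H},{"dp":[1.81,-0.00,-0.00],"yaw":-0.0,"hand":H},{"dp":[1.81,-0.00,-0.00],"yaw":-0.0,"hand":H}
```

drive_tool(moves=[{"dp": [0, 0, 0], "yaw": 0, "hand": 6.0}, {"dp": [0, 0, 0], "yaw": 0, "hand": 6.0}])

```text
time: 19.78
tcp_pos: [555.0, -153.3, 46.5]
ee_rot: [0.001, 0.912, 0.41, 0.001]
force: [0.9, -0.0, 0.3]
width: 0.697
grip_force: 0.0
```

```bash
python3 - <<'E'
from h import *
from workcell import arm
s=arm.sense();print(topress(s["tcp_pos"]),s["force"],s["width"])
E
```

```text
[-168.61301498    0.25585912   46.49242089] [ 0.94349235 -0.03546096  0.27249794] 0.69742066006574
```

drive_tool(moves=[{"dp": [0, 0, 0.7], "yaw": 0, "hand": 6.0}, {"dp": [0, 0, 0.7], "yaw": 0, "hand": 6.0}, {"dp": [1.5, 0, 0], "yaw": 0, "hand": 6.0}, {"dp": [1.5, 0, 0], "yaw": 0, "hand": 6.0}, {"dp": [1.5, 0, 0], "yaw": 0, "hand": 6.0}, {"dp": [1.0, 0, 0], "yaw": 0, "hand": 6.0}, {"dp": [0.8, 0, 0], "yaw": 0, "hand": 6.0}, {"dp": [0.5, 0, 0], "yaw": 0, "hand": 6.0}, {"dp": [0.3, 0, 0], "yaw": 0, "hand": 6.0}, {"dp": [0, 0, 0], "yaw": 0, "hand": 6.0}, {"dp": [0, 0, 0], "yaw": 0, "hand": 6.0}])

```text
time: 20.7
tcp_pos: [601.3, -100.6, 30.9]
ee_rot: [-0.0, 0.912, 0.41, -0.0]
force: [0.2, -0.5, 0.7]
width: 0.703
grip_force: 0.0
```

```bash
python3 - <<'E'
from h import *
from workcell import arm
s=arm.sense();print(topress(s["tcp_pos"]),s["force"],s["width"])
E
```

```text
[-98.45429537   0.40200514  30.90217621] [ 0.17568781 -0.54956611  0.72859552] 0.7030441094187336
```

Move 2.5 mm further in, then close.

drive_tool(moves=[{"dp": [0.15, 0, 0], "yaw": 0, "hand": 6.0}, {"dp": [0.1, 0, 0], "yaw": 0, "hand": 6.0}, {"dp": [0, 0, 0], "yaw": 0, "hand": 4.5}, {"dp": [0, 0, 0], "yaw": 0, "hand": 3.0}, {"dp": [0, 0, 0], "yaw": 0, "hand": 3.0}, {"dp": [0, 0, 0], "yaw": 0, "hand": 3.0}], newtons=30)

```text
time: 21.2
tcp_pos: [603.1, -99.0, 31.3]
ee_rot: [0.0, 0.912, 0.41, 0.0]
force: [-0.8, -0.6, 2.9]
width: 0.456
grip_force: 30.3
```

drive_tool(moves=[{"dp": [-0.4, 0, 0], "yaw": 0, "hand": 3.0}, {"dp": [-0.6, 0, 0], "yaw": 0, "hand": 3.0}, {"dp": [-0.6, 0, 0], "yaw": 0, "hand": 3.0}, {"dp": [-0.6, 0, 0], "yaw": 0, "hand": 3.0}, {"dp": [-0.6, 0, 0], "yaw": 0, "hand": 3.0}, {"dp": [-0.6, 0, 0], "yaw": 0, "hand": 3.0}, {"dp": [-0.6, 0, 0], "yaw": 0, "hand": 3.0}, {"dp": [0, 0, 0], "yaw": 0, "hand": 3.0}])

```text
time: 21.87
tcp_pos: [575.4, -129.8, 31.0]
ee_rot: [0.0, 0.912, 0.41, -0.001]
force: [-3.7, -2.0, 6.0]
width: 0.455
grip_force: 30.6
```

```bash
python3 - <<'E'
from h import *
from workcell import arm
s=arm.sense();print(topress(s["tcp_pos"]),s["force"],s["width"])
o=woodtop((72,90))
E
```

```text
[-137.49242517    0.51308457   30.95911691] [-3.67044412 -2.04228669  6.01161149] 0.4546237757949773
scene 368 rect [[-79.4, 0.8], [44.0, 140.5], 88.1] pct [[-138.4, -20.6, 72.6], [-71.5, -3.7, 81.8], [-9.9, 21.9, 86.4]]
top 183 rect [[-72.1, 0.8], [40.5, 53.1], 89.1] pct [[-96.7, -19.2, 73.2], [-71.2, 4.4, 80.6], [-47.3, 20.5, 85.8]]
```

drive_tool(moves=[{"dp": [0, 0, 0], "yaw": 0, "hand": 5.5}, {"dp": [0, 0, 0], "yaw": 0, "hand": 5.5}, {"dp": [0, 0, 0], "yaw": 0, "hand": 5.5}, {"dp": [0.8, 0.05, 0.2], "yaw": 0, "hand": 5.5}, {"dp": [1.0, 0, 0.2], "yaw": 0, "hand": 5.5}, {"dp": [1.0, 0, 0], "yaw": 0, "hand": 5.5}, {"dp": [0.6, 0, 0], "yaw": 0, "hand": 5.5}, {"dp": [0, 0, 0], "yaw": 0, "hand": 5.5}, {"dp": [0, 0, 0], "yaw": 0, "hand": 3.0}, {"dp": [0, 0, 0], "yaw": 0, "hand": 3.0}, {"dp": [0, 0, 0], "yaw": 0, "hand": 3.0}, {"dp": [0, 0, 0], "yaw": 0, "hand": 3.0}], newtons=40)

```text
time: 22.97
tcp_pos: [599.4, -103.6, 27.0]
ee_rot: [-0.0, 0.912, 0.41, 0.0]
force: [0.6, 0.5, -0.4]
width: 0.462
grip_force: 40.5
```

drive_tool(moves=[{"dp": [0, 0, -0.7], "yaw": 0, "hand": 3.0}, {"dp": [0, 0, -0.8], "yaw": 0, "hand": 3.0}, {"dp": [-1.5, 0, 0], "yaw": 0, "hand": 3.0}, {"dp": [-2.2, 0, 0], "yaw": 0, "hand": 3.0}, {"dp": [-2.2, 0, 0], "yaw": 0, "hand": 3.0}, {"dp": [-2.2, 0, 0], "yaw": 0, "hand": 3.0}, {"dp": [-2.2, 0, 0], "yaw": 0, "hand": 3.0}, {"dp": [0, 0, -2.5], "yaw": 0, "hand": 3.0}, {"dp": [0, 0, -2.5], "yaw": 0, "hand": 3.0}, {"dp": [0, 0, -2.5], "yaw": 0, "hand": 3.0}, {"dp": [0, 0, -2.5], "yaw": 0, "hand": 3.0}, {"dp": [0, 0, 0], "yaw": 0, "hand": 3.0}])

```text
time: 23.97
tcp_pos: [532.4, -182.1, 147.4]
ee_rot: [0.003, 0.912, 0.41, 0.002]
force: [1.1, 0.8, -0.7]
width: 0.461
grip_force: 41.1
```

```bash
python3 - <<'E'
from h import *
from workcell import arm
plan([(365,60,145,120),(527,390,80,191.8)],step=2.8,turn=5.8)
print(arm.sense()["q"])
E
```

```text
at [ 532.4 -182.1  147.4] 48.4 t 23.9667 F [ 1.1  0.8 -0.7]
-> [365  60 145 120] 13 rows
{"dp":[0.54,-2.20,0.02],"yaw":-5.5,"hand":H},{"dp":[0.75,-2.14,0.02],"yaw":-5.5,"hand":H},{"dp":[0.95,-2.06,0.02],"yaw":-5.5,"hand":H},{"dp":[1.14,-1.96,0.02],"yaw":-5.5,"hand":H},{"dp":[1.32,-1.84,0.02],"yaw":-5.5,"hand":H},{"dp":[1.49,-1.70,0.02],"yaw":-5.5,"hand":H},{"dp":[1.65,-1.55,0.02],"yaw":-5.5,"hand":H},{"dp":[1.79,-1.39,0.02],"yaw":-5.5,"hand":H},{"dp":[1.92,-1.21,0.02],"yaw":-5.5,"hand":H},{"dp":[2.02,-1.02,0.02],"yaw":-5.5,"hand":H},{"dp":[2.11,-0.82,0.02],"yaw":-5.5,"hand":H},{"dp":[2.18,-0.61,0.02],"yaw":-5.5,"hand":H},{"dp":[2.23,-0.40,0.02],"yaw":-5.5,"hand":H}
-> [527.  390.   80.  191.8] 14 rows
{"dp":[1.46,2.18,0.46],"yaw":-5.1,"hand":H},{"dp":[1.26,2.30,0.46],"yaw":-5.1,"hand":H},{"dp":[1.05,2.41,0.46],"yaw":-5.1,"hand":H},{"dp":[0.83,2.49,0.46],"yaw":-5.1,"hand":H},{"dp":[0.61,2.56,0.46],"yaw":-5.1,"hand":H},{"dp":[0.37,2.60,0.46],"yaw":-5.1,"hand":H},{"dp":[0.14,2.62,0.46],"yaw":-5.1,"hand":H},{"dp":[-0.09,2.62,0.46],"yaw":-5.1,"hand":H},{"dp":[-0.33,2.61,0.46],"yaw":-5.1,"hand":H},{"dp":[-0.56,2.57,0.46],"yaw":-5.1,"hand":H},{"dp":[-0.79,2.51,0.46],"yaw":-5.1,"hand":H},{"dp":[-1.01,2.42,0.46],"yaw":-5.1,"hand":H},{"dp":[-1.22,2.33,0.46],"yaw":-5.1,"hand":H},{"dp":[-1.42,2.21,0.46],"yaw":-5.1,"hand":H}
[-4.78572211e-01  2.94691027e-01 -6.32924990e-02  1.20517644e+00
 -2.57613301e-04  1.81833561e+00]
```

drive_tool(moves=[{"dp": [0.54, -2.2, 0], "yaw": -5.5, "hand": 3.0}, {"dp": [0.75, -2.14, 0], "yaw": -5.5, "hand": 3.0}, {"dp": [0.95, -2.06, 0], "yaw": -5.5, "hand": 3.0}, {"dp": [1.14, -1.96, 0], "yaw": -5.5, "hand": 3.0}, {"dp": [1.32, -1.84, 0], "yaw": -5.5, "hand": 3.0}, {"dp": [1.49, -1.7, 0], "yaw": -5.5, "hand": 3.0}, {"dp": [1.65, -1.55, 0], "yaw": -5.5, "hand": 3.0}, {"dp": [1.79, -1.39, 0], "yaw": -5.5, "hand": 3.0}, {"dp": [1.92, -1.21, 0], "yaw": -5.5, "hand": 3.0}, {"dp": [2.02, -1.02, 0], "yaw": -5.5, "hand": 3.0}, {"dp": [2.11, -0.82, 0], "yaw": -5.5, "hand": 3.0}, {"dp": [2.18, -0.61, 0], "yaw": -5.5, "hand": 3.0}])

```text
time: 24.97
tcp_pos: [375.3, 43.3, 141.9]
ee_rot: [0.0, 0.54, 0.842, -0.0]
force: [0.2, 0.4, -0.8]
width: 0.464
grip_force: 41.2
```

drive_tool(moves=[{"dp": [2.23, -0.4, 0], "yaw": -5.5, "hand": 3.0}, {"dp": [1.46, 2.18, 0.4], "yaw": -5.1, "hand": 3.0}, {"dp": [1.26, 2.3, 0.4], "yaw": -5.1, "hand": 3.0}, {"dp": [1.05, 2.41, 0.4], "yaw": -5.1, "hand": 3.0}, {"dp": [0.83, 2.49, 0.4], "yaw": -5.1, "hand": 3.0}, {"dp": [0.61, 2.56, 0.4], "yaw": -5.1, "hand": 3.0}, {"dp": [0.37, 2.6, 0.4], "yaw": -5.1, "hand": 3.0}, {"dp": [0.14, 2.62, 0.4], "yaw": -5.1, "hand": 3.0}, {"dp": [-0.09, 2.62, 0.4], "yaw": -5.1, "hand": 3.0}, {"dp": [-0.33, 2.61, 0.4], "yaw": -5.1, "hand": 3.0}, {"dp": [-0.56, 2.57, 0.4], "yaw": -5.1, "hand": 3.0}, {"dp": [-0.79, 2.51, 0.4], "yaw": -5.1, "hand": 3.0}])

```text
time: 25.97
tcp_pos: [492.3, 321.1, 97.6]
ee_rot: [0.0, 0.033, 0.999, -0.0]
force: [-0.0, 0.3, -1.1]
width: 0.455
grip_force: 41.2
```

drive_tool(moves=[{"dp": [-1.01, 2.42, 0.4], "yaw": -5.1, "hand": 3.0}, {"dp": [-1.22, 2.33, 0.4], "yaw": -5.1, "hand": 3.0}, {"dp": [-1.42, 2.21, 0.4], "yaw": -5.1, "hand": 3.0}, {"dp": [0, 0, 0], "yaw": 0, "hand": 3.0}, {"dp": [0, 0, 0], "yaw": 0, "hand": 3.0}])

```text
time: 26.38
tcp_pos: [527.1, 391.1, 84.8]
ee_rot: [-0.001, -0.099, 0.995, -0.0]
force: [-0.2, -0.1, -1.0]
width: 0.453
grip_force: 41.1
```

```bash
python3 - <<'E'
from h import *
from workcell import arm
plan([(527,390,60,191.8)],step=2.8,turn=5.8)
d=arm.snapshot("scene");cv2.imwrite("pics/s6.png",cv2.resize(d["color"][100:260,330:490,::-1],(600,600),interpolation=2))
P=cloud(d);c=cv2.cvtColor(d["color"],cv2.COLOR_RGB2HSV)
k=P[(c[...,1]>70)&(P[...,2]>100)&(P[...,2]<135)&(abs(P[...,0]-490)<110)&(abs(P[...,1]-385)<70)];print(len(k),rect(k),np.median(k,0))
E
```

```text
at [527.1 391.1  84.8] -168.6 t 26.3833 F [-0.2 -0.1 -1. ]
-> [527.  390.   60.  191.8] 1 rows
{"dp":[0.03,-0.10,2.48],"yaw":-0.4,"hand":H}
170 ((508.6228942871094, 372.96148681640625), (123.80320739746094, 56.87004470825195), 36.024391174316406) [533.13785708 373.20080871 119.45833633]
```

View pics/s6.png

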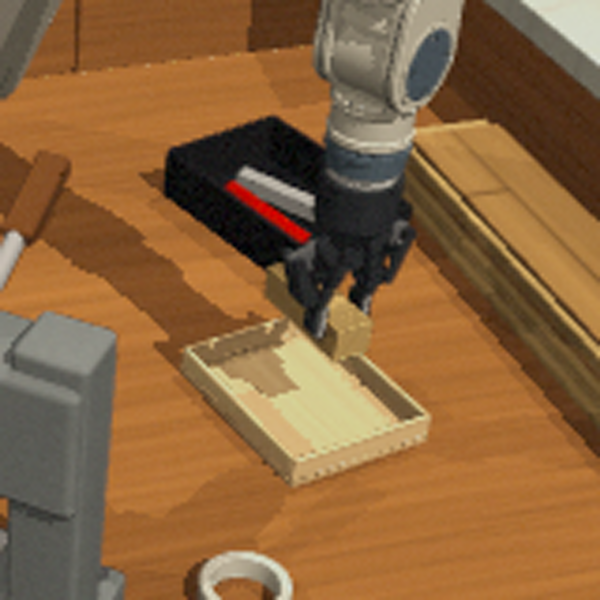

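The block hangs above the tray, which is at crop (305,400), with its axis along the tray's length. I'll lower it.

drive_tool(moves=[{"dp": [0, -0.1, 1.5], "yaw": -0.4, "hand": 3.0}, {"dp": [0, 0, 2.0], "yaw": 0, "hand": 3.0}, {"dp": [0, 0, 2.0], "yaw": 0, "hand": 3.0}, {"dp": [0, 0, 1.5], "yaw": 0, "hand": 3.0}, {"dp": [0, 0, 1.0], "yaw": 0, "hand": 3.0}, {"dp": [0, 0, 0.8], "yaw": 0, "hand": 3.0}, {"dp": [0, 0, 0.3], "yaw": 0, "hand": 3.0}, {"dp": [0, 0, 0], "yaw": 0, "hand": 3.0}])

```text
time: 27.1
tcp_pos: [527.3, 389.6, -5.1]
ee_rot: [-0.0, -0.102, 0.995, -0.0]
force: [0.5, 0.2, -1.7]
width: 0.459
grip_force: 41.2
```

drive_tool(moves=[{"dp": [0, 0, 0.2], "yaw": 0, "hand": 3.0}, {"dp": [0, 0, 0.2], "yaw": 0, "hand": 3.0}, {"dp": [0, 0, 0], "yaw": 0, "hand": 3.0}])

```text
time: 27.35
tcp_pos: [527.5, 390.1, -8.7]
ee_rot: [0.0, -0.102, 0.995, 0.0]
force: [-0.1, -0.6, -0.6]
width: 0.463
grip_force: 41.2
```

drive_tool(moves=[{"dp": [0, 0, 0.15], "yaw": 0, "hand": 3.0}, {"dp": [0, 0, 0.15], "yaw": 0, "hand": 3.0}, {"dp": [0, 0, 0], "yaw": 0, "hand": 3.0}])

```text
time: 27.6
tcp_pos: [527.5, 390.2, -11.9]
ee_rot: [0.0, -0.102, 0.995, 0.0]
force: [-0.4, 0.8, -1.2]
width: 0.458
grip_force: 41.2
```

drive_tool(moves=[{"dp": [0, 0, 0.15], "yaw": 0, "hand": 3.0}, {"dp": [0, 0, 0], "yaw": 0, "hand": 3.0}])

```text
time: 27.77
tcp_pos: [527.6, 390.2, -12.0]
ee_rot: [0.001, -0.102, 0.995, 0.0]
force: [-3.9, -1.2, 11.7]
width: 0.458
grip_force: 42.6
```

drive_tool(moves=[{"dp": [0, 0, 0.1], "yaw": 0, "hand": 3.0}, {"dp": [0, 0, 0], "yaw": 0, "hand": 3.0}])

```text
time: 27.93
tcp_pos: [527.6, 390.2, -12.0]
ee_rot: [0.001, -0.102, 0.995, 0.0]
force: [-6.8, -4.3, 18.8]
width: 0.459
grip_force: 43.6
```

Landed. Relieve the force slightly, open, then lift straight up.

drive_tool(moves=[{"dp": [0, 0, -0.2], "yaw": 0, "hand": 3.0}, {"dp": [0, 0, 0], "yaw": 0, "hand": 6.0}, {"dp": [0, 0, 0], "yaw": 0, "hand": 6.0}, {"dp": [0, 0, 0], "yaw": 0, "hand": 6.0}, {"dp": [0, 0, 0], "yaw": 0, "hand": 6.0}, {"dp": [0, 0, -1.0], "yaw": 0, "hand": 6.0}, {"dp": [0, 0, -2.0], "yaw": 0, "hand": 6.0}, {"dp": [0, 0, -3.0], "yaw": 0, "hand": 6.0}, {"dp": [0, 0, -3.0], "yaw": 0, "hand": 6.0}, {"dp": [0, 0, -3.0], "yaw": 0, "hand": 6.0}, {"dp": [0, 0, -3.0], "yaw": 0, "hand": 6.0}, {"dp": [0, 0, -3.0], "yaw": 0, "hand": 6.0}])

```text
time: 28.93
tcp_pos: [527.1, 389.9, 169.8]
ee_rot: [0.0, -0.102, 0.995, 0.0]
force: [-0.2, 0.5, -0.8]
width: 0.7
grip_force: 0.0
```

drive_tool(moves=[{"dp": [3, 0, 0], "yaw": 0, "hand": 6.0}, {"dp": [3, 0, 0], "yaw": 0, "hand": 6.0}, {"dp": [3, 0, 0], "yaw": 0, "hand": 6.0}, {"dp": [3, 0, 0], "yaw": 0, "hand": 6.0}, {"dp": [3, 0, 0], "yaw": 0, "hand": 6.0}, {"dp": [0, 0, 0], "yaw": 0, "hand": 6.0}])

```text
time: 29.43
tcp_pos: [375.9, 358.4, 168.8]
ee_rot: [-0.001, -0.103, 0.995, 0.0]
force: [1.4, 1.0, 0.6]
width: 0.703
grip_force: 0.0
```

```bash
python3 - <<'E'
from h import *
from workcell import arm
d=arm.snapshot("scene");cv2.imwrite("pics/s7.png",cv2.resize(d["color"][100:280,200:480,::-1],(780,500),interpolation=2))
P=cloud(d);c=cv2.cvtColor(d["color"],cv2.COLOR_RGB2HSV)
k=P[(P[...,2]>36)&(P[...,2]<60)&(abs(P[...,0]-495)<90)&(abs(P[...,1]-384)<65)];print(len(k),rect(k),np.percentile(k[:,2],[5,50,95]))
T=arm.snapshot("top");P=cloud(T)
for b,zr in(((370,405,155,195),(60,190)),((235,275,160,200),(15,35))):
    q=P[b[2]:b[3],b[0]:b[1]].reshape(-1,3);q=q[(q[:,2]>zr[0])&(q[:,2]<zr[1])];print(rect(q))
print(arm.sense()["time"],arm.sense()["force"])
E
```

```text
260 ((492.0646057128906, 383.8718566894531), (123.52491760253906, 175.31053161621094), 89.18395233154297) [37.48143311 43.18530579 47.28595821]
((718.6825561523438, -202.19491577148438), (55.21344757080078, 48.80697250366211), 54.29894256591797)
((738.0668334960938, 225.29144287109375), (78.40082550048828, 77.77774047851562), 25.9263858795166)
29.5333 [0.83464601 0.1903879  0.44288655]
```

View pics/s7.png

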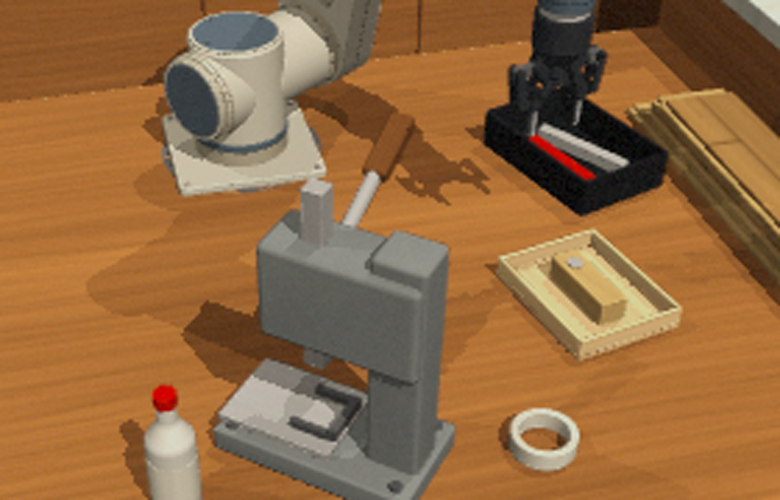

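The block lies flat in the tray at (588,285) with the glide on top at (575,262), fully home. The lever is up, the glue and tape haven't moved, and the gripper is clear.

```bash
python3 -c "
from workcell import arm
print(arm.finish_job())"
```

```text
the job is handed in; nothing more can be done
None
```

The glide is pressed fully home, the block lies flat in the tray with the glide on top, the lever is back up, the glue and tape are where they were, and the job was handed in at about 30 s with no verdict shown.

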